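# Stow the dried utensils and jar in the balcony rack

## Robot

A 6-joint arm with a two-finger parallel gripper is mounted at the origin on the work surface. World frame = base frame: x ahead of the robot, y to its left, z up, the work surface at z = 0. Lengths are in m, angles in rad, forces in N, time in s.
With the tool pointing down it reaches from about 0.3 to 0.775 m from the base axis. Payload 14.6 kg.
Tool frame: the origin (TCP) lies midway between the tips of the shut fingers; the grasp point (between the pads) lies 19 mm behind it (tcp_to_grasp is the distance from the TCP to the grasp point, in m); z points along the fingers, y is the line along which they close (so a half turn about z gives the same grasp; the last joint's range is limited). The gripper opens to 94 mm and grips with 3 to 60 N. Pads are 16 mm wide; open, the fingers measure 119 mm over their backs; the gripper's body (75 mm by 177 mm) begins 78 mm behind the grasp point.
Start: joints at [-1.327, 0.3, 1.521, -0, 1.321, -0.067], TCP at [0.168, -0.524, 0.181] pointing down, gripper open.
Joint ranges: [-3.03, 3.03], [-0.79, 2.21], [0.23, 2.52], [-1.04, 4.18], [0, 3.07], [-2.55, 2.55]. Speed limits (rad/s): [2.22, 2.22, 2.57, 3.14, 3.14, 3.14].

## Interface

Orientations are given as [roll, pitch, yaw] about the fixed x, y, z axes, in that order (R = Rz(yaw) Ry(pitch) Rx(roll)).
In Python, from station import * gives the robot as it stands.
- The arm moves only by the tool send_rows, never from a script. Its argument "motion" is a list of rows, each a list of 3 entries, a list of its own where there are three numbers: the shift along the tool's x, y, z in units of 0.03 m (1.0 is 0.03 m), then the turn, a rotation vector about the tool's x, y, z in units of 0.12 rad (1.0 is 0.12 rad), then the opening, from -1 (shut) to 1 (fully open). In form: [[[x, y, z], [rx, ry, rz], grip], ...]. A call has 1 to 12 rows; each row shifts and turns the commanded pose from where the row before left it, along the tool's axes as they then stand; what a row does not reach is not made up. A row lasts 1/10 s, in which the tool goes at most 50 mm and 8.59 degrees, less where a joint would pass 70% of its speed; a pose out of reach is approached as far as the arm can. A call with a number of a shift or a turn outside -1 to 1 is refused whole. A call with a gripper value outside its range is refused whole. The fingers move at their own pace and stop on an object; "squeeze" is the grip in N (left out, the last holds). Time passes only in rows, so rows that do not move let the fingers close. It gives the time, the measured TCP pose, the force, the opening and the grip force at its end, in the units of the state.
- get_obs(): the state, without advancing time (a new reading comes with each control period).
- camera(name): name is "scene" or "top" or "wrist"; returns a dict with "pixels" (480x640x3 uint8, red, green, blue), "depth" (480x640 float32, m along the optical axis (not along the pixel's ray), 0 where there is no reading), "fx", "fy", "cx", "cy" (pixels), "rvec" (rotation vector, rad) and "tvec" (3), from world to camera coordinates, as OpenCV has them. Camera axes: x right, y down, z forward; pixel columns grow to the right and rows downward; lengths in m; the calibration is good to about 2 mm. A picture is of the moment at which its call begins.
- hand_in(): hands the job in; it is judged then, once.
The state is a dict: "time_s": time; "qpos": joint angles; "joint_vel": joint speeds; "tau": joint torques, N m; "ee_pos": TCP position; "eef_rot": TCP orientation; "force": force on the tool from outside, world axes, zero at the start; "moment": the same for the moment, N m; "grip_width": finger opening in m; "grip_force": force on a finger pad.
Only numpy, scipy, OpenCV 4.12 (cv2) and the standard library are available. Lean on these libraries where they do the work, as an engineer would, in place of code of your own. Each camera call takes 0.05 s, during which the arm holds its last target. There are 200 camera calls.

## Task

Put the cooking things away in the beige rack: slide its caddy carriage out to the loading stop, and with it there pull every utensil out of the drying holder and stand each, handle down, in a bay of the caddy; then slide the loaded carriage fully home, and only then swing the retaining brace all the way out into its end seat behind it. At any time before you finish, set the loose lever-lid jar upright and flat in the empty jar place on the front tier; leave the stored jar and the red scoop where they are.

Things in the scene. Friction and masses are not known exactly. Their poses are not given: they have to be found in the camera images.
- rack: Fixed beige plastic two-tier rack, 400 mm along its y. Origin under it on the table (z = 0). Front tier (x -160 to -70 mm) top at 20 mm; back tier (x -70 to 100 mm) top at 30 mm, with rails along y. Front is -x. Its position and yaw change from start to start.
- carriage (a joint): Slide of the caddy carriage along the rack's +y, m: 0 = against the loading stop (rack's -y end), 0.130 = fully home against the other stop (rack's +y end). Stays where left; moving it takes about 4 N. The caddy on it is a row of four square bays.
- carriage_handle (a point): Grip point on the carriage's upright round steel handle (14 mm diameter, axis vertical, top 20 mm above this point); moves with the carriage.
- bay0 (a point): Centre of the floor of bay 0 of the caddy (0 to 3 along the carriage's +y, 54 mm apart). Each bay is 30 x 30 mm inside and 70 mm deep, open on top, and takes one utensil, handle down; axes as the rack's.
- bay1 (a point): Centre of the floor of bay 1 of the caddy (0 to 3 along the carriage's +y, 54 mm apart). Each bay is 30 x 30 mm inside and 70 mm deep, open on top, and takes one utensil, handle down; axes as the rack's.
- bay2 (a point): Centre of the floor of bay 2 of the caddy (0 to 3 along the carriage's +y, 54 mm apart). Each bay is 30 x 30 mm inside and 70 mm deep, open on top, and takes one utensil, handle down; axes as the rack's.
- bay3 (a point): Centre of the floor of bay 3 of the caddy (0 to 3 along the carriage's +y, 54 mm apart). Each bay is 30 x 30 mm inside and 70 mm deep, open on top, and takes one utensil, handle down; axes as the rack's.
- brace (a joint): Swing-out retaining brace on the rack, rad, turning clockwise seen from above about its vertical hinge: 0 = parked along the rack's back edge (pointing to the rack's -y), 1.571 = fully out across the rails (pointing to the rack's -x) in its end seat, behind a carriage that is home. Stiff hinge, stays where left; about 1 to 2 N at the post.
- brace_hinge (a point): Point on the brace's vertical hinge axis, at the height of brace_post.
- brace_post (a point): Grip point on the upright round steel post (14 mm diameter, top 20 mm above this point, 50 mm free below it) at the brace's free end, 120 mm from the hinge axis; moves with the brace.
- holder: Fixed beige drying holder: a row of four square wells along its y, 60 mm apart (y = -90, -30, 30, 90 mm), each 26 x 26 mm, well floor at z = 10 mm, rim at z = 80 mm. Origin under its centre.
- strainer: Utensil 180 mm long, handle down. Origin: centre of the handle's foot; z along the handle to the head. Round handle 18 mm diameter, z 0 to 118 mm; thin neck; head: a round perforated steel disc, 40 mm diameter, 9 mm thick, centred at z = 158 mm. Flat faces look along its x (thin), width along y. Grip the flat faces at z = 158 mm. None if absent.
- paddle: Utensil 180 mm long, handle down. Origin: centre of the handle's foot; z along the handle to the head. Round handle 18 mm diameter, z 0 to 118 mm; thin neck; head: a wooden blade 36 mm wide, 10 mm thick, z 118 to 180 mm. Flat faces look along its x (thin), width along y. Grip the flat faces at z = 158 mm. None if absent.
- turner: Utensil 180 mm long, handle down. Origin: centre of the handle's foot; z along the handle to the head. Round handle 18 mm diameter, z 0 to 118 mm; thin neck; head: a slotted steel blade 40 mm wide, 7 mm thick, z 124 to 180 mm, on a black plastic handle. Flat faces look along its x (thin), width along y. Grip the flat faces at z = 158 mm. None if absent.
- spoon: Utensil 180 mm long, handle down. Origin: centre of the handle's foot; z along the handle to the head. Round handle 18 mm diameter, z 0 to 118 mm; thin neck; head: a round wooden spoon head, 36 mm diameter, 10 mm thick, centred at z = 158 mm. Flat faces look along its x (thin), width along y. Grip the flat faces at z = 158 mm. None if absent.
- jar: Glass jar with a locking lever lid, 0.4 kg, starting on the table: heavy base, body 66 mm diameter up to 70 mm high, lid 60 mm diameter, 87 mm high over all, wire bail to 91 mm. Origin at the centre of its underside, z up. The thin lever lies on its -x side, 37 mm out; grip the body along its y, about 50 to 55 mm up.
- jar_place (a point): Centre of the floor of the empty jar place on the rack's front tier, 20 mm above the table: 76 x 76 mm inside a lip 8 mm high. Axes as the rack's.
- stored_jar: A second, identical jar already in the other jar place of the front tier (150 mm along the rack's +y); leave it. Origin as jar.
- scoop: Small red plastic scoop lying on the table, about 150 mm long, 26 mm high; a bystander, leave it.
Not all that is in view belongs to the job. Leave any yellow look-alike of the spoon alone. What is shaped like the strainer but blue is not meant.

How it is judged:
On the way, in this order (a step that is already met when the one before it is completed fails the run):
1. the carriage is at its loading stop (within 8 mm) (value of joint carriage below 0.008 m and value of joint brace below 0.9 rad), for 0.2 s.
2. every utensil stands in a bay, with the carriage still at the loading end (x of strainer in the frame of bay0 between -0.02 and 0.02 m and y of strainer in the frame of bay0 between -0.02 and 0.182 m and z of each of strainer, paddle, turner, spoon in the frame of bay0 below 0.02 m and angle between each of strainer, paddle, turner, spoon's own z axis and vertical below 0.3 rad and x of paddle in the frame of bay0 between -0.02 and 0.02 m and y of paddle in the frame of bay0 between -0.02 and 0.182 m and x of turner in the frame of bay0 between -0.02 and 0.02 m and y of turner in the frame of bay0 between -0.02 and 0.182 m and x of spoon in the frame of bay0 between -0.02 and 0.02 m and y of spoon in the frame of bay0 between -0.02 and 0.182 m and value of joint carriage below 0.04 m and value of joint brace below 0.9 rad), for 0.2 s.
3. the loaded carriage is fully home (within 5 mm), the brace not yet out (x of strainer in the frame of bay0 between -0.02 and 0.02 m and y of strainer in the frame of bay0 between -0.02 and 0.182 m and z of each of strainer, paddle, turner, spoon in the frame of bay0 below 0.02 m and angle between each of strainer, paddle, turner, spoon's own z axis and vertical below 0.3 rad and x of paddle in the frame of bay0 between -0.02 and 0.02 m and y of paddle in the frame of bay0 between -0.02 and 0.182 m and x of turner in the frame of bay0 between -0.02 and 0.02 m and y of turner in the frame of bay0 between -0.02 and 0.182 m and x of spoon in the frame of bay0 between -0.02 and 0.02 m and y of spoon in the frame of bay0 between -0.02 and 0.182 m and value of joint carriage above 0.125 m and value of joint brace below 0.9 rad), for 0.2 s.
4. the brace is swung out into its end seat (within 4 degrees) (value of joint carriage above 0.125 m and value of joint brace above 1.5 rad), for 0.2 s.
At the end, for the whole second after the job is handed in: Every utensil stands handle down in a bay (foot within 20 mm of its floor, leaning under 0.3 rad); carriage within 5 mm of home; brace at 1.50 rad or more; jar upright on the floor of its place (within 12 mm of the centre, not on the lip); all at rest (all of step 4 and x of strainer in the frame of bay0 between -0.02 and 0.02 m and y of strainer in the frame of bay0 between -0.02 and 0.182 m and z of each of strainer, paddle, turner, spoon in the frame of bay0 below 0.02 m and angle between each of strainer, paddle, turner, spoon's own z axis and vertical below 0.3 rad and x of paddle in the frame of bay0 between -0.02 and 0.02 m and y of paddle in the frame of bay0 between -0.02 and 0.182 m and x of turner in the frame of bay0 between -0.02 and 0.02 m and y of turner in the frame of bay0 between -0.02 and 0.182 m and x of spoon in the frame of bay0 between -0.02 and 0.02 m and y of spoon in the frame of bay0 between -0.02 and 0.182 m and horizontal distance between jar and jar_place below 0.012 m and z of jar in the frame of jar_place below 0.005 m and angle between jar's own z axis and vertical below 0.08 rad and linear speed of each of strainer, paddle, turner, spoon, jar below 0.03 m/s); the robot touches nothing.
It fails at once if the stored jar is shifted by more than 40 mm (distance of stored_jar from where it was at the start of the episode above 0.04 m).
It fails at once if the red scoop is shifted by more than 40 mm (distance of scoop from where it was at the start of the episode above 0.04 m).
Of strainer, paddle, turner, spoon only 2 to 4 are there at a start; the rules pass over those that are not, and their reading is None.
At some moment in a run one of jar may be knocked a few centimetres aside while the robot is not near it.
It also fails if it takes over 210 s, if anything falls off the work surface, if the arm or the gripper's body presses on something with over 40 N, if the wrist force passes 120 N, or if a joint passes its speed limit or range.

## Working session

There is one attempt and no reset: what is moved stays moved. The work goes in short steps, Python scripts to look and compute and a tool call to move; the robot and the scene stay as the last step left them, time stands still between calls to the robot, and variables do not carry over. Pictures are saved under pics/ and viewed, at most 14 in all, crops included, and the job is handed in when it is done.

Besides the shell and the picture viewer there is one more tool, called after "Request:" as a command line: name --argument value ..., lists and objects as JSON in quotes. send_rows: Moves the arm, as the interface text tells. Its arguments: {"type":"object","properties":{"motion":{"type":"array"},"squeeze":{"type":"number"}},"required":["motion"]}

```bash
ls; mkdir -p pics; python3 - <<'E'
from station import *
import cv2,numpy as np
print(get_obs())
for n in ("scene","top"):
    c=camera(n); cv2.imwrite(f"pics/{n}0.png",c["pixels"][:,:,::-1]); np.savez(f"{n}0.npz",**c)
    print(n,c["fx"],c["rvec"],c["tvec"])
E
```

```text
pics
{'time_s': 0.0, 'qpos': array([-1.32661494e+00,  3.00486080e-01,  1.52158052e+00, -3.72266093e-05,
        1.32068486e+00, -6.65958703e-02]), 'joint_vel': array([ 0.0018201 , -0.00117325,  0.00218207,  0.00117472,  0.00048118,
       -0.00025198]), 'tau': array([-8.33393233e-05, -5.31808519e+01, -3.52734196e+01,  7.08281645e-02,
        2.43591605e-02, -9.64658898e-05]), 'ee_pos': array([ 0.16810868, -0.52337605,  0.18027837]), 'eef_rot': array([-3.14043402e+00, -4.11369078e-05,  3.10786472e-01]), 'force': array([-0.41932468, -0.33346483,  0.01529039]), 'moment': array([ 0.03514131,  0.0159894 , -0.00024282]), 'grip_force': 0.0, 'grip_width': 0.09412025597416293}
scene 522.2598948125819 [ 1.73434953  1.64945696 -0.74409394] [ 0.03321625 -0.24769817  1.44857034]
top 505.62370448947854 [ 2.18168669 -2.15233611  0.10275167] [-0.06383204  0.54560184  1.20150775]
```

View pics/scene0.png

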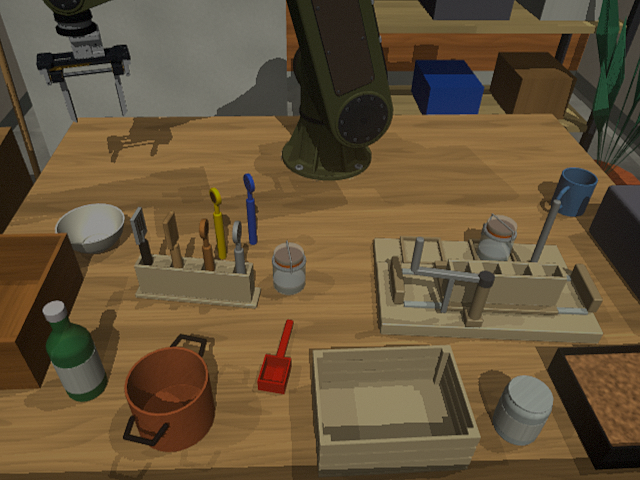

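View pics/top0.png

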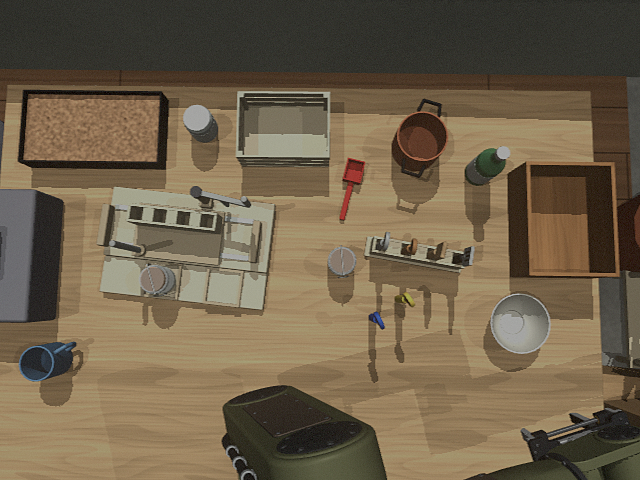

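The scene view shows these things:
- **Holder:** at (200,275), with turner (140,230), paddle (172,240), spoon (207,240) and strainer (239,240).
- **Look-alikes:** yellow spoon-like (218,215) and blue strainer-like (250,200), both standing outside the holder and to be left alone.
- **Jars:** the loose jar is at (289,270) and the stored jar at (498,238).
- **Rack:** at (485,290).

Next I'll check close crops.

```bash
python3 - <<'E'
import cv2
a=cv2.imread("pics/scene0.png");b=cv2.imread("pics/top0.png")
cv2.imwrite("pics/c1.png",cv2.resize(a[185:345,360:620],None,fx=3,fy=3,interpolation=2))
t=cv2.resize(b[180:315,90:285],None,fx=4,fy=4,interpolation=2)
cv2.imwrite("pics/c2.png",t)
cv2.imwrite("pics/c3.png",cv2.resize(a[165:315,120:320],None,fx=4,fy=4,interpolation=2))
E
```

```text
(no output)
```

View pics/c1.png

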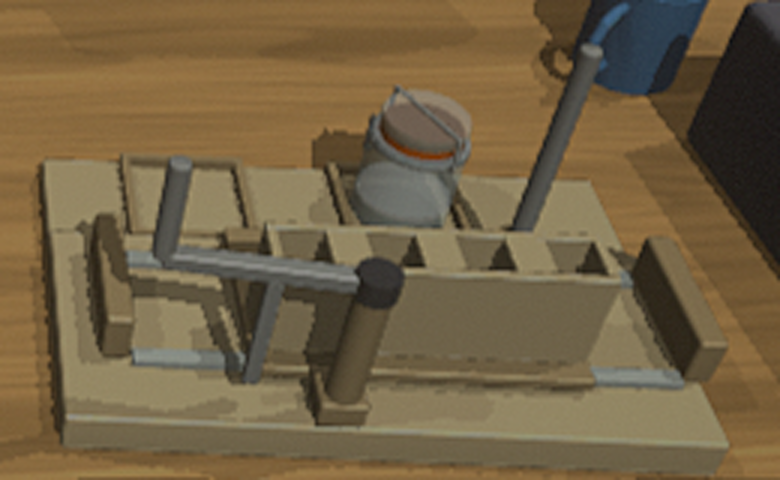

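View pics/c2.png

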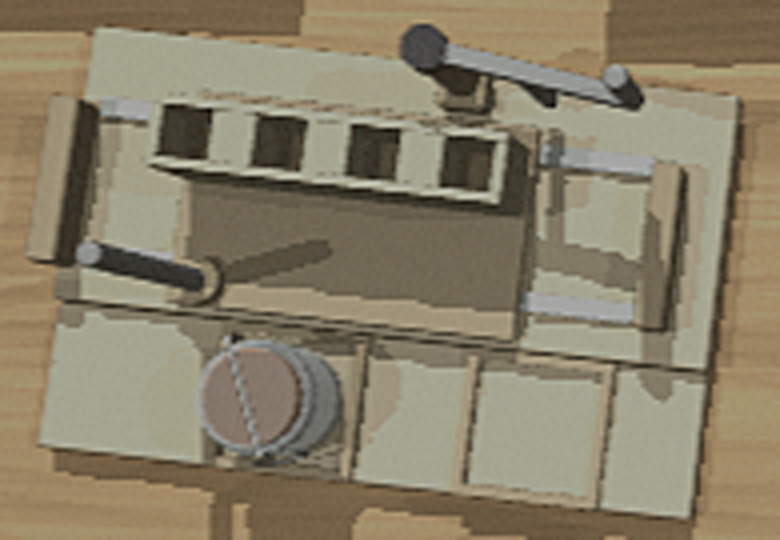

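View pics/c3.png

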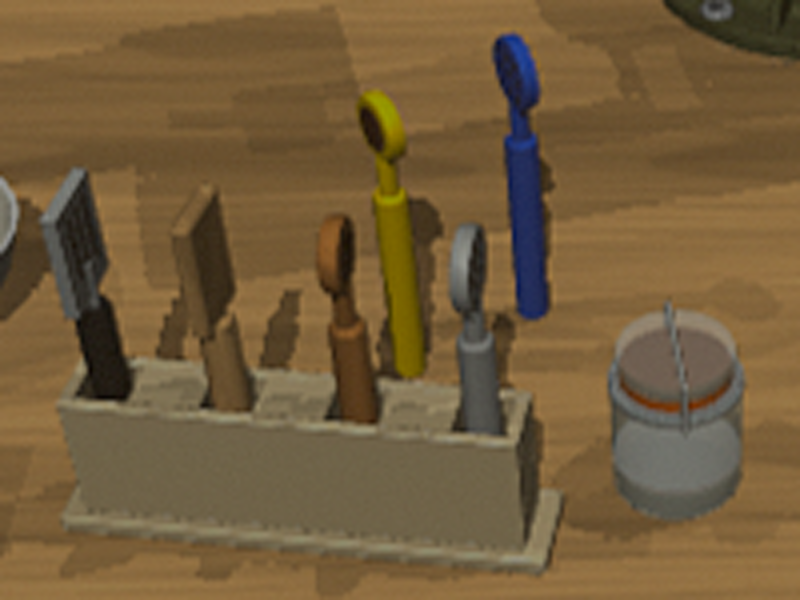

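The crops confirm it. Four utensils stand in the holder, with the yellow and blue look-alikes behind it. The carriage is mid-way, with a tall handle at its front +y end at c2 (88,250). The brace is parked, with its hinge at c2 (425,47) and its post at c2 (618,78). Now I'll measure.

```bash
cat > h.py <<'E'
import numpy as np,cv2
from scipy.spatial.transform import Rotation as R
def cloud(c):
    d=c["depth"]; v,u=np.mgrid[:d.shape[0],:d.shape[1]]
    P=np.stack([(u-c["cx"])/c["fx"]*d,(v-c["cy"])/c["fy"]*d,d],-1)
    M=cv2.Rodrigues(np.asarray(c["rvec"],float))[0]
    W=(P-np.ravel(c["tvec"]))@M; W[d<=0]=np.nan
    return W
def proj(c,p):
    return cv2.projectPoints(np.atleast_2d(np.array(p,float)),np.asarray(c["rvec"],float),np.asarray(c["tvec"],float),np.array([[c["fx"],0,c["cx"]],[0,c["fy"],c["cy"]],[0,0,1.]]),None)[0][:,0]
E
python3 - <<'E'
from h import *
T=np.load("top0.npz");S=np.load("scene0.npz");t=cloud(T);s=cloud(S)
f=lambda a:np.round(a,4)
print("table z",f(np.nanmedian(t[340:380,130:200,2])),f(np.nanmedian(s[150:200,120:200,2])))
# rack: back tier top mask
reg=t[180:315,90:285].reshape(-1,3)
for lo,hi in((.026,.034),(.016,.024)):
    q=reg[(reg[:,2]>lo)&(reg[:,2]<hi)]
    r=cv2.minAreaRect((q[:,:2]*1000).astype(np.float32)); print(lo,len(q),f(np.median(q[:,2])),r)
    print(f(cv2.boxPoints(r)))
def at(W,u,v,k=1):
    return f(np.nanmedian(W[v-k:v+k+1,u-k:u+k+1].reshape(-1,3),0))
print("handle top T",at(t,112,242),"S",at(s,557,202,1))
print("hinge cap T",at(t,196,192),"S",at(s,486,279,2))
print("post top T",at(t,244,199),"S",at(s,420,240,1))
print("arm T",at(t,220,197,0), "stored jar lid",at(t,152,279,2),"jar lid",at(t,343,257,2), at(s,289,258,2))
print("handle T base",at(t,140,251,0),at(s,537,255,0),at(s,545,235,0))
# caddy top
q=reg[(reg[:,2]>.07)]
H,e=np.histogram(q[:,2],np.arange(.07,.3,.01));print(dict(zip(f(e),H)))
E
```

```text
table z 0.0003 0.0015
0.026 5144 0.0299 ((531.2685546875, 263.5800476074219), (400.5922546386719, 258.83758544921875), 84.4219741821289)
[[382.9936  76.812 ]
 [640.6056  51.6527]
 [679.5436 450.3481]
 [421.9316 475.5074]]
0.016 4124 0.0201 ((531.201416015625, 263.633544921875), (401.2344055175781, 260.52532958984375), 84.39545440673828)
[[381.9688  76.697 ]
 [641.2487  51.2537]
 [680.434  450.57  ]
 [421.1541 476.0134]]
handle top T [0.5233 0.3689 0.2099] S [0.5243 0.368  0.2084]
hinge cap T [0.6427 0.2147 0.1483] S [0.6544 0.2106 0.1478]
post top T [0.6176 0.098  0.2093] S [0.6229 0.0965 0.2107]
arm T [0.6335 0.1618 0.1428] stored jar lid [0.4505 0.3163 0.1066] jar lid [ 0.5075 -0.1152  0.0885] [ 0.5222 -0.1138  0.089 ]
handle T base [0.5174 0.3645 0.0581] [0.5254 0.3682 0.0832] [0.5273 0.3672 0.135 ]
{np.float64(0.07): np.int64(211), np.float64(0.08): np.int64(263), np.float64(0.09): np.int64(227), np.float64(0.1): np.int64(701), np.float64(0.11): np.int64(1047), np.float64(0.12): np.int64(19), np.float64(0.13): np.int64(35), np.float64(0.14): np.int64(341), np.float64(0.15): np.int64(40), np.float64(0.16): np.int64(19), np.float64(0.17): np.int64(17), np.float64(0.18): np.int64(22), np.float64(0.19): np.int64(20), np.float64(0.2): np.int64(59), np.float64(0.21): np.int64(23), np.float64(0.22): np.int64(0), np.float64(0.23): np.int64(0), np.float64(0.24): np.int64(0), np.float64(0.25): np.int64(0), np.float64(0.26): np.int64(0), np.float64(0.27): np.int64(0), np.float64(0.28): np.int64(0)}
```

```bash
cat >> h.py <<'E'
yaw=-0.0973; ro=np.array([.5613,.2607]); ex=np.array([np.cos(yaw),np.sin(yaw)]); ey=np.array([-ex[1],ex[0]])
def rk(p): p=np.asarray(p)[...,:2]-ro; return np.stack([p@ex,p@ey],-1)
def wr(x,y): return ro+x*ex+y*ey
E
python3 - <<'E'
from h import *
T=np.load("top0.npz");S=np.load("scene0.npz");t=cloud(T);s=cloud(S)
f=lambda a:np.round(a,4)
print("handle rack",rk([.524,.3685]),"hinge",rk([.6435,.214]), rk([.654,.2106]),"post",rk([.620,.097]))
for n,W in(("T",t),("S",s)):
    W=W.reshape(-1,3); r=rk(W); z=W[:,2]
    m=(abs(r[:,0]-.03)<.07)&(abs(r[:,1])<.19)&(z>.098)&(z<.122)
    print(n,m.sum(),f(np.percentile(z[m],[2,25,50,75,98])))
    m&=abs(z-np.median(z[m]))<.006; q=r[m]
    print(" x",f(np.percentile(q[:,0],[0,1,50,99,100]))," y",f(np.percentile(q[:,1],[0,1,50,99,100])))
    # stops/posts & carriage base
# bay profile: rim occupied along y at x mid
W=t.reshape(-1,3);r=rk(W);z=W[:,2]
m=(abs(r[:,0]-.03)<.05)&(abs(r[:,1])<.19)&(z>.03)&(z<.122)
img=np.zeros((30,80))
# jar place lips
m2=(r[:,0]<-.07)&(r[:,0]>-.17)&(abs(r[:,1])<.2)&(z>.024)&(z<.034)
H,xe=np.histogram(r[m2,1],np.arange(-.2,.2,.005));print("lip y",[(round(a,3),b) for a,b in zip(xe,H) if b>3])
H,xe=np.histogram(r[m2,0],np.arange(-.17,-.06,.005));print("lip x",[(round(a,3),b) for a,b in zip(xe,H) if b>3])
# holder
W=np.vstack([t.reshape(-1,3),s.reshape(-1,3)])
W=t[225:280,355:485].reshape(-1,3); q=W[(W[:,2]>.07)&(W[:,2]<.088)]
rr=cv2.minAreaRect((q[:,:2]*1000).astype(np.float32));print("holder",len(q),f(np.median(q[:,2])),rr)
E
```

```text
handle rack [-0.04759597  0.10366655] hinge [ 0.08634794 -0.03849367] [ 0.09712858 -0.04085755] post [ 0.07432524 -0.15722321]
T 1208 [0.0992 0.1112 0.1134 0.115  0.1181]
 x [0.008  0.0083 0.0295 0.0758 0.0824]  y [-0.0926 -0.081   0.0195  0.1215  0.1246]
S 2128 [0.0985 0.1057 0.1122 0.1141 0.117 ]
 x [0.0063 0.0085 0.0306 0.0977 0.0997]  y [-0.0976 -0.0952  0.0252  0.1189  0.121 ]
lip y [(np.float64(-0.19), np.int64(5)), (np.float64(-0.175), np.int64(10)), (np.float64(-0.17), np.int64(8)), (np.float64(-0.165), np.int64(5)), (np.float64(-0.155), np.int64(5)), (np.float64(-0.15), np.int64(5)), (np.float64(-0.145), np.int64(67)), (np.float64(-0.14), np.int64(33)), (np.float64(-0.135), np.int64(16)), (np.float64(-0.13), np.int64(11)), (np.float64(-0.125), np.int64(14)), (np.float64(-0.12), np.int64(12)), (np.float64(-0.115), np.int64(16)), (np.float64(-0.11), np.int64(14)), (np.float64(-0.105), np.int64(18)), (np.float64(-0.1), np.int64(14)), (np.float64(-0.095), np.int64(15)), (np.float64(-0.09), np.int64(11)), (np.float64(-0.085), np.int64(19)), (np.float64(-0.08), np.int64(12)), (np.
[... 1669 characters left out ...]
nt64(77)), (np.float64(-0.15), np.int64(42)), (np.float64(-0.145), np.int64(42)), (np.float64(-0.14), np.int64(29)), (np.float64(-0.135), np.int64(31)), (np.float64(-0.13), np.int64(31)), (np.float64(-0.125), np.int64(37)), (np.float64(-0.12), np.int64(33)), (np.float64(-0.115), np.int64(40)), (np.float64(-0.11), np.int64(30)), (np.float64(-0.105), np.int64(32)), (np.float64(-0.1), np.int64(34)), (np.float64(-0.095), np.int64(35)), (np.float64(-0.09), np.int64(31)), (np.float64(-0.085), np.int64(33)), (np.float64(-0.08), np.int64(108)), (np.float64(-0.075), np.int64(139))]
holder 921 0.0796 ((524.0525512695312, -272.02423095703125), (252.69180297851562, 55.21034240722656), 85.38578796386719)
```

```bash
python3 - <<'E'
from h import *
T=np.load("top0.npz");S=np.load("scene0.npz");t=cloud(T);s=cloud(S)
f=lambda a:np.round(a,4)
# rectified rim plane, 1mm per px; x .0-.07, y -.12..+.14
g=cv2.cvtColor(T["pixels"],cv2.COLOR_RGB2GRAY)
xs=np.arange(-.01,.07,.001);ys=np.arange(-.13,.15,.001)
X,Y=np.meshgrid(xs,ys,indexing="ij");p=ro+X[...,None]*ex+Y[...,None]*ey
P=np.dstack([p,np.full(X.shape,.113)]).reshape(-1,3); uv=proj(T,P).reshape(X.shape+(2,)).astype(np.float32)
im=cv2.remap(g,uv[...,0],uv[...,1],1)
cv2.imwrite("pics/rim.png",cv2.resize(im,None,fx=2.8,fy=2.8))
pr=im[36:44].mean(0); print("y profile",[(int(round(y*1000)),int(v)) for y,v in zip(ys[::3],pr[::3])])
cols=[i for i in range(len(ys)) if pr[i]<60]; print("x profile",[(int(round(x*1000)),int(v)) for x,v in zip(xs[::2],im[:,cols].mean(1)[::2])])
A=np.vstack([t[180:345,355:490].reshape(-1,3)*1,s[165:315,120:320].reshape(-1,3)])
C=np.vstack([T["pixels"][180:345,355:490].reshape(-1,3),S["pixels"][165:315,120:320].reshape(-1,3)])
tag=np.r_[np.zeros(165*135),np.ones(150*200)]
m=(A[:,2]>.10)&(A[:,0]>.3)&(A[:,0]<.65)&(A[:,1]<-.08)&(A[:,1]>-.45)
A,C,tag=A[m],C[m],tag[m]
from scipy.cluster.hierarchy import fcluster,linkage
L=fcluster(linkage(A[:,:2],"single"),.012,"distance")
for l in np.unique(L):
    k=L==l
    if k.sum()<15: continue
    q=A[k]; h=q[q[:,2]>.14]
    if len(h)<5: continue
    c=h[:,:2].mean(0);w,V=np.linalg.eigh(np.cov((h[:,:2]-c).T)); a=V[:,1]
    print(k.sum(),f(c),"zmax",f(q[:,2].max()),"wide dir deg",round(np.degrees(np.arctan2(a[1],a[0])),1),"sd",f(np.sqrt(w)),"col",C[k].mean(0).astype(int))
    for tg in (0,1):
        h=A[k&(tag==tg)&(A[:,2]>.14)]
        if len(h)>4:
            c=h[:,:2].mean(0);w,V=np.linalg.eigh(np.cov((h[:,:2]-c).T)); a=V[:,1]
            print("   cam",tg,len(h),f(c),round(np.degrees(np.arctan2(a[1],a[0])),1),f(np.sqrt(w)), "handle mean",f(A[k&(tag==tg)&(A[:,2]<.12)][:,:2].mean(0)))
E
```

```text
y profile [(-130, 125), (-127, 122), (-124, 118), (-121, 116), (-118, 105), (-115, 92), (-112, 90), (-109, 105), (-106, 124), (-103, 95), (-100, 80), (-97, 109), (-94, 56), (-91, 58), (-88, 59), (-85, 55), (-82, 119), (-79, 171), (-76, 139), (-73, 67), (-70, 71), (-67, 72), (-64, 69), (-61, 53), (-58, 53), (-55, 58), (-52, 60), (-49, 49), (-46, 120), (-43, 165), (-40, 162), (-37, 161), (-34, 162), (-31, 163), (-28, 163), (-25, 164), (-22, 129), (-19, 63), (-16, 71), (-13, 68), (-10, 52), (-7, 53), (-4, 54), (-1, 59), (2, 59), (5, 56), (8, 113), (11, 167), (14, 163), (17, 162), (20, 163), (23, 162), (26, 162), (29, 167), (32, 139), (35, 69), (38, 66), (41, 52), (44, 52), (47, 54), (50, 58), (53, 60), (56, 57), (59, 50), (62, 119), (65, 166), (68, 163), (71, 162), (74, 162), (77, 161), (80, 163), (83, 164), (86, 132), (89, 61), (92, 49), (95, 50), (98, 51), (101, 54), (104, 60), (107, 59), (110, 59), (113, 57), (116, 108), (119, 166), (122, 156), (125, 131), (128, 126), (131, 135), (134, 145), (137, 137), (140, 112), (143, 111), (146, 113), (149, 115)]
x profile [(-10, 115), (-8, 116),
[... 1217 characters left out ...]
0.0093] col [88 61 33]
   cam 0 103 [ 0.5257 -0.2596] 174.8 [0.003  0.0093] handle mean [ 0.5243 -0.2543]
   cam 1 199 [ 0.533  -0.2624] 164.3 [0.0029 0.0082] handle mean [ 0.5331 -0.2624]
419 [ 0.4177 -0.2523] zmax 0.1792 wide dir deg -145.0 sd [0.0041 0.0093] col [112  97  20]
   cam 0 97 [ 0.4138 -0.2506] -147.1 [0.0032 0.0097] handle mean [ 0.4126 -0.2467]
   cam 1 163 [ 0.42   -0.2533] -137.4 [0.0027 0.0088] handle mean [ 0.4195 -0.2536]
398 [ 0.3726 -0.1891] zmax 0.181 wide dir deg -151.5 sd [0.0037 0.0106] col [42 51 90]
   cam 0 94 [ 0.3689 -0.1872] -153.4 [0.0028 0.0108] handle mean [ 0.3672 -0.1833]
   cam 1 166 [ 0.3748 -0.1901] -146.0 [0.0024 0.0103] handle mean [ 0.3743 -0.1902]
```

View pics/rim.png

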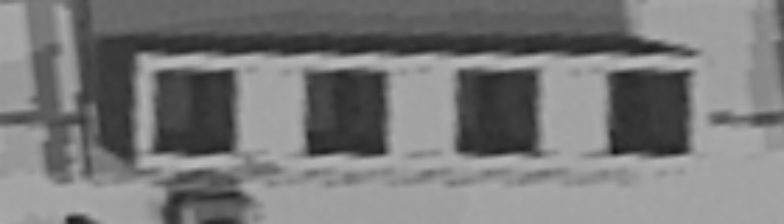

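Rim check: the bays lie at rack x = +30 mm and y ≈ -61, -7, 47 and 101 mm. They are 54 mm apart, as described, with the rim at 0.113, so the floor is at 0.043. The utensil heads are 59.6 mm apart in line with the holder, and their tops are at 0.19, also as expected. I'll go for the carriage handle first.

Request:
send_rows --motion '[[[0, 0, -1], [0, 0, 0.85], -0.2], [[0, 0, -1], [0, 0, 0.85], -0.2], [[0, 0, -1], [0, 0, 0.85], -0.2], [[0, 0, -1], [0, 0, 0.85], -0.2], [[0.8, -1, 0], [0, 0, 0], -0.2], [[0.8, -1, 0], [0, 0, 0], -0.2], [[0.8, -1, 0], [0, 0, 0], -0.2], [[0.8, -1, 0], [0, 0, 0], -0.2], [[0.8, -1, 0], [0, 0, 0], -0.2], [[0.8, -1, 0], [0, 0, 0], -0.2], [[0.8, -1, 0], [0, 0, 0], -0.2], [[0.8, -1, 0], [0, 0, 0], -0.2]]' --squeeze 30

```text
time_s: 1.3
ee_pos: [0.3834, -0.302, 0.3007]
eef_rot: [-3.141, 0.0, -0.097]
force: [0.3, 0.7, 0.5]
grip_width: 0.0376
grip_force: 0.0
```

Request:
send_rows --motion '[[[0.2, -1, 0], [0, 0, 0], -0.2], [[0.2, -1, 0], [0, 0, 0], -0.2], [[0.2, -1, 0], [0, 0, 0], -0.2], [[0.2, -1, 0], [0, 0, 0], -0.2], [[0.2, -1, 0], [0, 0, 0], -0.2], [[0.2, -1, 0], [0, 0, 0], -0.2], [[0.2, -1, 0], [0, 0, 0], -0.2], [[0.2, -1, 0], [0, 0, 0], -0.2], [[0.2, -1, 0], [0, 0, 0], -0.2], [[0.2, -1, 0], [0, 0, 0], -0.2], [[0.2, -1, 0], [0, 0, 0], -0.2], [[0.2, -1, 0], [0, 0, 0], -0.2]]'

```text
time_s: 2.5
ee_pos: [0.4893, 0.0492, 0.3006]
eef_rot: [3.142, 0.001, -0.097]
force: [-0.4, 0.1, 0.1]
grip_width: 0.0375
grip_force: 0.0
```

```bash
cat >> h.py <<'E'
def go(o,x,y,z,yw):
    """remaining move from obs o to the grasp point (x,y,z), tool yaw yw: units in tool axes at yaw yw, and turn units"""
    p=np.array([x,y,z-.019])-o["ee_pos"]; c,s_=np.cos(yw),np.sin(yw)
    m=R.from_euler("xyz",o["eef_rot"]); m=m.inv()*R.from_euler("xyz",[np.pi,0,yw])
    return np.round(np.array([p[0]*c+p[1]*s_,p[0]*s_-p[1]*c,-p[2]])/.03,2),np.round(m.as_rotvec()/.12,2)
E
python3 - <<'E'
from station import *; from h import *
o=get_obs();print(o["ee_pos"],o["eef_rot"],o["qpos"],o["time_s"],o["grip_width"]);print(go(o,.524,.3685,.19,yaw))
E
```

```text
[0.48927223 0.04919069 0.30060364] [ 3.14151324e+00  5.12095766e-04 -9.71514429e-02] [ 2.57128004e-02  1.03106146e-01  1.48202092e+00 -1.60553401e-05
  1.55698356e+00  1.69366078e+00] 2.5 0.037546534357979736
(array([  0.12, -10.71,   4.32]), array([0., 0., 0.]))
```

Request:
send_rows --motion '[[[0, -1, 0], [0, 0, 0], -0.2], [[0, -1, 0], [0, 0, 0], -0.2], [[0, -1, 0], [0, 0, 0], -0.2], [[0, -1, 0], [0, 0, 0], -0.2], [[0, -1, 0], [0, 0, 0], -0.2], [[0, -1, 0], [0, 0, 0], -0.2], [[0, -1, 0], [0, 0, 0], -0.2], [[0, -1, 0], [0, 0, 0], -0.2], [[0, -1, 0], [0, 0, 0], -0.2], [[0.06, -1, 0], [0, 0, 0], -0.2], [[0.06, -0.7, 0], [0, 0, 0], -0.2], [[0, 0, 0], [0, 0, 0], -0.2]]'

```text
time_s: 3.7
ee_pos: [0.5236, 0.369, 0.2994]
eef_rot: [3.141, 0.002, -0.095]
force: [0.1, -0.1, -0.1]
grip_width: 0.0374
grip_force: 0.0
```

Request:
send_rows --motion '[[[0, 0, 1], [0, 0, 0], -0.2], [[0, 0, 1], [0, 0, 0], -0.2], [[0, 0, 1], [0, 0, 0], -0.2], [[0, 0, 0.8], [0, 0, 0], -0.2], [[0, 0, 0.5], [0, 0, 0], -0.2], [[0, 0, 0], [0, 0, 0], -0.2], [[0, 0, 0], [0, 0, 0], -1], [[0, 0, 0], [0, 0, 0], -1], [[0, 0, 0], [0, 0, 0], -1], [[0, 0, 0], [0, 0, 0], -1], [[0, 0, 0], [0, 0, 0], -1], [[0, 0, 0], [0, 0, 0], -1]]'

```text
time_s: 4.9
ee_pos: [0.5242, 0.3672, 0.1728]
eef_rot: [-3.141, -0.001, -0.097]
force: [-0.1, -0.0, 6.1]
grip_width: 0.0128
grip_force: 30.0
```

Request:
send_rows --motion '[[[0, 0.3, 0], [0, 0, 0], -1], [[0, 0.4, 0], [0, 0, 0], -1], [[0, 0.4, 0], [0, 0, 0], -1], [[0, 0.4, 0], [0, 0, 0], -1], [[0, 0, 0], [0, 0, 0], -1]]'

```text
time_s: 5.4
ee_pos: [0.5197, 0.3213, 0.1728]
eef_rot: [-3.141, -0.001, -0.098]
force: [-1.9, -1.3, 5.7]
grip_width: 0.013
grip_force: 30.0
```

Request:
send_rows --motion '[[[0, 0.2, 0], [0, 0, 0], -1], [[0, 0.2, 0], [0, 0, 0], -1], [[0, 0.2, 0], [0, 0, 0], -1], [[0, 0, 0], [0, 0, 0], -1]]'

```text
time_s: 5.8
ee_pos: [0.518, 0.3041, 0.1728]
eef_rot: [-3.141, -0.001, -0.097]
force: [-1.8, -2.6, 7.3]
grip_width: 0.013
grip_force: 30.0
```

Request:
send_rows --motion '[[[0, 0.2, 0], [0, 0, 0], -1], [[0, 0.2, 0], [0, 0, 0], -1], [[0, 0.1, 0], [0, 0, 0], -1], [[0, 0, 0], [0, 0, 0], -1]]'

```text
time_s: 6.2
ee_pos: [0.5173, 0.2972, 0.173]
eef_rot: [-3.126, -0.005, -0.094]
force: [12.8, 52.1, -7.0]
grip_width: 0.013
grip_force: 30.0
```

Request:
send_rows --motion '[[[0, -0.25, 0], [0, 0, 0], -1], [[0, 0, 0], [0, 0, 0], -0.3], [[0, 0, 0], [0, 0, 0], -0.3], [[0, 0, 0], [0, 0, 0], -0.3], [[0, 0, -0.5], [0, 0, 0], -0.3], [[0, 0, -1], [0, 0, 0], -0.3], [[0, 0, -1], [0, 0, 0], -0.3], [[0, 0, -1], [0, 0, 0], -0.3], [[0, 0, -1], [0, 0, 0], -0.3]]'

```text
time_s: 7.1
ee_pos: [0.5169, 0.2964, 0.308]
eef_rot: [3.141, 0.0, -0.098]
force: [0.3, -0.7, -0.5]
grip_width: 0.033
grip_force: 0.0
```

```bash
python3 - <<'E'
from station import *; from h import *
o=get_obs();print(o["ee_pos"],o["eef_rot"],o["time_s"],o["force"])
T=camera("top");np.savez("top1.npz",**T);t=cloud(T);S=camera("scene");np.savez("scene1.npz",**S)
g=cv2.cvtColor(T["pixels"],cv2.COLOR_RGB2GRAY)
xs=np.arange(.0,.06,.001);ys=np.arange(-.18,.1,.001)
X,Y=np.meshgrid(xs,ys,indexing="ij");p=ro+X[...,None]*ex+Y[...,None]*ey
uv=proj(T,np.dstack([p,np.full(X.shape,.113)]).reshape(-1,3)).reshape(X.shape+(2,)).astype(np.float32)
im=cv2.remap(g,uv[...,0],uv[...,1],1)
pr=im[20:40].mean(0);e=[(round(float(y),3),int(b-a)) for y,a,b in zip(ys[1:],pr[:-3],pr[3:]) if abs(b-a)>50];print(e)
from scipy.spatial import cKDTree
j=t[235:285,320:365].reshape(-1,3);q=j[(j[:,2]>.083)];print("jar",q.mean(0),q.max(0),q.min(0),len(q))
E
```

```text
[0.51694382 0.29636228 0.3079921 ] [ 3.14127873e+00  2.96669407e-04 -9.77447171e-02] 7.1 [ 0.32785135 -0.71715987 -0.45033761]
[(-0.153, 63), (-0.152, 73), (-0.151, 64), (-0.146, -63), (-0.145, -69), (-0.144, -52), (-0.117, 60), (-0.116, 69), (-0.115, 60), (-0.092, -59), (-0.091, -70), (-0.09, -54), (-0.063, 63), (-0.062, 69), (-0.061, 60), (-0.038, -59), (-0.037, -69), (-0.036, -56), (-0.009, 67), (-0.008, 78), (-0.007, 67), (0.016, -68), (0.017, -87), (0.018, -72), (0.045, 70), (0.046, 79), (0.047, 71)]
jar [ 0.50092358 -0.11191558  0.08723124] [ 0.53498311 -0.08296602  0.09559211] [ 0.46610288 -0.14082856  0.0830233 ] 491
```

Request:
send_rows --motion '[[[0.27, 1, 0], [0, 0, 0.93], -0.2], [[0.27, 1, 0], [0, 0, 0], -0.2], [[0.27, 1, 0], [0, 0, 0], -0.2], [[0.27, 1, 0], [0, 0, 0], -0.2], [[0.27, 1, 0], [0, 0, 0], -0.2], [[0.27, 1, 0], [0, 0, 0], -0.2], [[0.27, 1, 0], [0, 0, 0], -0.2], [[0.27, 1, 0], [0, 0, 0], -0.2], [[0.27, 1, 0], [0, 0, 0], -0.2], [[0.27, 1, 0], [0, 0, 0], -0.2], [[0.27, 1, 0], [0, 0, 0], -0.2], [[0.27, 1, 0], [0, 0, 0], -0.2]]'

```text
time_s: 8.4
ee_pos: [0.5405, -0.0766, 0.3059]
eef_rot: [3.141, 0.001, -0.209]
force: [0.4, 0.4, -0.3]
grip_width: 0.0376
grip_force: 0.0
```

```bash
python3 - <<'E'
from station import *; from h import *
t=cloud(np.load("top0.npz"))[180:345,355:490].reshape(-1,3);s=cloud(np.load("scene0.npz"))[165:315,120:320].reshape(-1,3)
f=lambda a:np.round(a,4)
w=np.array([np.cos(-.2),np.sin(-.2)]);n=np.array([-w[1],w[0]])
for nm,c in dict(turner=(.5107,-.379),paddle=(.5228,-.3211),spoon=(.5305,-.2614),strainer=(.5427,-.2032)).items():
    c=np.array(c)
    for lab,A in(("T",t),("S",s),("both",np.vstack([t,s]))):
        for z0,z1 in((.145,.2),(.09,.12)):
            q=A[(A[:,2]>z0)&(A[:,2]<z1)&(np.linalg.norm(A[:,:2]-c,axis=1)<.028)][:,:2]
            a=q@w;b=q@n; e=np.percentile(a,[2,98]);g=np.percentile(b,[2,98])
            print(nm,lab,z0,len(q),"wide",f(np.diff(e)),"thin",f(np.diff(g)),"ctr",f(e.mean()*w+g.mean()*n))
o=get_obs();print(o["ee_pos"],o["qpos"]);print(go(o,.542,-.203,.168,-.21))
E
```

```text
turner T 0.145 174 wide [0.0389] thin [0.0083] ctr [ 0.5072 -0.3786]
turner T 0.09 28 wide [0.0146] thin [0.0111] ctr [ 0.5065 -0.3753]
turner S 0.145 352 wide [0.0397] thin [0.0075] ctr [ 0.5092 -0.3805]
turner S 0.09 128 wide [0.013] thin [0.0162] ctr [ 0.5109 -0.3809]
turner both 0.145 526 wide [0.0408] thin [0.0086] ctr [ 0.5087 -0.3793]
turner both 0.09 156 wide [0.0188] thin [0.0174] ctr [ 0.5083 -0.3794]
paddle T 0.145 148 wide [0.0342] thin [0.0098] ctr [ 0.5179 -0.3207]
paddle T 0.09 23 wide [0.0155] thin [0.0089] ctr [ 0.5189 -0.317 ]
paddle S 0.145 338 wide [0.0335] thin [0.0101] ctr [ 0.5211 -0.3231]
paddle S 0.09 127 wide [0.0128] thin [0.016] ctr [ 0.5231 -0.3234]
paddle both 0.145 486 wide [0.0365] thin [0.011] ctr [ 0.5197 -0.3219]
paddle both 0.09 150 wide [0.0186] thin [0.0173] ctr [ 0.5202 -0.322 ]
spoon T 0.145 101 wide [0.0317] thin [0.0102] ctr [ 0.5261 -0.2605]
spoon T 0.09 19 wide [0.0143] thin [0.0116] ctr [ 0.5258 -0.2579]
spoon S 0.145 185 wide [0.0297] thin [0.0095] ctr [ 0.5298 -0.2629]
spoon S 0.09 121 wide [0.0104] thin [0.0158] ctr [ 0.5316 -0.2635]
spoon both 0.145 286 wide [0.0335] thin [0.0112] ctr [ 0.5278 -0.2615]
spoon both 0.09 140 wide [0.0185] thin [0.0176] ctr [ 0.5276 -0.2617]
strainer T 0.145 101 wide [0.0364] thin [0.009] ctr [ 0.5378 -0.2021]
strainer T 0.09 14 wide [0.0111] thin [0.0076] ctr [ 0.5363 -0.1972]
strainer S 0.145 196 wide [0.0343] thin [0.0086] ctr [ 0.5412 -0.2046]
strainer S 0.09 116 wide [0.0117] thin [0.0159] ctr [ 0.5433 -0.2051]
strainer both 0.145 297 wide [0.0368] thin [0.0101] ctr [ 0.5397 -0.2034]
strainer both 0.09 130 wide [0.0191] thin [0.0173] ctr [ 0.5398 -0.2036]
[ 0.54050768 -0.07661041  0.30591988] [-2.07835535e-01  2.30517612e-01  1.32269316e+00 -1.08524998e-04
  1.58969615e+00  1.57224497e+00]
(array([0.93, 4.11, 5.23]), array([0.  , 0.01, 0.01]))
```

Request:
send_rows --motion '[[[0.2, 1, 0], [0, 0, 0], -0.2], [[0.2, 1, 0], [0, 0, 0], -0.2], [[0.2, 1, 0], [0, 0, 0], -0.2], [[0.25, 1.0, 0], [0, 0, 0], -0.2], [[0, 0.12, 0.7], [0, 0, 0], -0.2], [[0, 0, 1], [0, 0, 0], -0.2], [[0, 0, 1], [0, 0, 0], -0.2], [[0, 0, 1], [0, 0, 0], -0.2], [[0, 0, 1], [0, 0, 0], -0.2], [[0, 0, 0.5], [0, 0, 0], -0.2], [[0, 0, 0], [0, 0, 0], -0.2], [[0, 0, 0], [0, 0, 0], -0.2]]'

```text
time_s: 9.6
ee_pos: [0.5402, -0.2014, 0.151]
eef_rot: [-3.142, 0.0, -0.209]
force: [0.4, -0.6, 0.7]
grip_width: 0.0374
grip_force: 0.0
```

Request:
send_rows --motion '[[[0, 0, 0], [0, 0, 0], -1], [[0, 0, 0], [0, 0, 0], -1], [[0, 0, 0], [0, 0, 0], -1], [[0, 0, 0], [0, 0, 0], -1], [[0, 0, 0], [0, 0, 0], -1], [[0, 0, 0], [0, 0, 0], -1]]' --squeeze 40

```text
time_s: 10.2
ee_pos: [0.5404, -0.2014, 0.1511]
eef_rot: [3.141, -0.001, -0.209]
force: [-1.1, 0.1, 2.2]
grip_width: 0.0084
grip_force: 40.0
```

Request:
send_rows --motion '[[[0, 0, -0.4], [0, 0, 0], -1], [[0, 0, -1], [0, 0, 0], -1], [[0, 0, -1], [0, 0, 0], -1], [[0, 0, -1], [0, 0, 0], -1], [[0, 0, -1], [0, 0, 0], -1], [[-0.4, -0.7, -0.2], [0, 0, 0], -1], [[-0.4, -1, 0], [0, 0, 0], -1], [[-0.4, -1, 0], [0, 0, 0], -1], [[-0.4, -1, 0], [0, 0, 0], -1], [[0, -1, 0], [0, 0, 0], -1], [[0, -1, 0], [0, 0, 0], -1], [[0, -1, 0], [0, 0, 0], -1]]'

```text
time_s: 11.4
ee_pos: [0.5349, 0.0067, 0.2897]
eef_rot: [-3.141, -0.0, -0.209]
force: [0.7, -0.1, -0.3]
grip_width: 0.0085
grip_force: 39.9
```

Request:
send_rows --motion '[[[0, -1, 0], [0, 0, 0], -1], [[0, -1, 0], [0, 0, 0], -1], [[0, -1, 0], [0, 0, 0], -1], [[0, -1, 0], [0, 0, 0], -1], [[0, -1, 0], [0, 0, 0], -1], [[0, -1, 0], [0, 0, 0], -1], [[0, -1, 0], [0, 0, 0], -1], [[0, -1, 0], [0, 0, 0], -1], [[0, -1, 0], [0, 0, 0], -1], [[0, -0.6, 0], [0, 0, 0], -1], [[0, 0, 0], [0, 0, 0], -1], [[0, 0, 0], [0, 0, 0], -1]]'

```text
time_s: 12.6
ee_pos: [0.5945, 0.2868, 0.289]
eef_rot: [3.141, 0.0, -0.208]
force: [0.1, 0.4, -2.3]
grip_width: 0.0091
grip_force: 39.9
```

```bash
cat > chk.py <<'E'
import sys
from station import *; from h import *
# check held utensil: points between z 0.10..grasp-0.05 near TCP, in tool axes
o=get_obs();print(o["ee_pos"],o["eef_rot"],o["time_s"])
bx,by=float(sys.argv[1]),float(sys.argv[2]); tz=float(sys.argv[3]); p=wr(bx,by)
print("target",p,go(o,p[0],p[1],tz,-.21))
fz=o["ee_pos"][2]+.019-.16
A=[]
for n in("top","scene"):
    c=camera(n);W=cloud(c).reshape(-1,3)
    q=W[(W[:,2]>fz+.002)&(W[:,2]<fz+.115)&(np.linalg.norm(W[:,:2]-o["ee_pos"][:2],axis=1)<.03)&(W[:,2]>.12)]
    print(n,len(q)); A.append(q)
q=np.vstack(A);lo=q[q[:,2]<fz+.06];hi=q[q[:,2]>=fz+.06]
from scipy.optimize import least_squares
for lab,k in(("lo",lo),("hi",hi)):
    if len(k)<15: continue
    r=least_squares(lambda c:np.hypot(*(k[:,:2]-c).T)-.009,o["ee_pos"][:2],loss="soft_l1",f_scale=.002)
    print(lab,len(k),"axis at",np.round(r.x,4),"z",k[:,2].mean().round(3),"off tcp",np.round(r.x-o["ee_pos"][:2],4))
E
python3 chk.py .03 .0315 .205
```

```text
[0.59453252 0.28681467 0.28903206] [ 3.14134264e+00  2.22809124e-04 -2.08442894e-01] 12.6
target [0.59421822 0.28913661] (array([-0.03, -0.07,  3.43]), array([0.  , 0.  , 0.01]))
top 83
scene 626
lo 375 axis at [0.5926 0.286 ] z 0.18 off tcp [-0.0019 -0.0008]
hi 334 axis at [0.5927 0.2861] z 0.235 off tcp [-0.0018 -0.0007]
```

Request:
send_rows --motion '[[[0.03, -0.1, 0], [0, 0, 0], -1], [[0, 0, 0.5], [0, 0, 0], -1], [[0, 0, 0.5], [0, 0, 0], -1], [[0, 0, 0.5], [0, 0, 0], -1], [[0, 0, 0.5], [0, 0, 0], -1], [[0, 0, 0.5], [0, 0, 0], -1], [[0, 0, 0.5], [0, 0, 0], -1], [[0, 0, 0.25], [0, 0, 0], -1], [[0, 0, 0], [0, 0, 0], -1]]'

```text
time_s: 13.6
ee_pos: [0.596, 0.2894, 0.1906]
eef_rot: [3.141, 0.001, -0.209]
force: [-0.4, 0.5, -0.2]
grip_width: 0.0086
grip_force: 39.9
```

Request:
send_rows --motion '[[[0, 0, 0.1], [0, 0, 0], -1], [[0, 0, 0], [0, 0, 0], -0.4], [[0, 0, 0], [0, 0, 0], -0.4], [[0, 0, 0], [0, 0, 0], -0.4], [[0, 0, -0.5], [0, 0, 0], -0.4], [[0, 0, -1], [0, 0, 0], -0.4], [[0, 0, -1], [0, 0, 0], -0.4], [[0, 0, -1], [0, 0, 0], -0.3], [[0, 0.5, -0.4], [0, 0, 0], -0.2], [[0, 1, 0], [0, 0, 0], -0.2], [[0, 1, 0], [0, 0, 0], -0.2], [[0, 1, 0], [0, 0, 0], -0.2]]'

```text
time_s: 14.8
ee_pos: [0.5737, 0.1852, 0.3045]
eef_rot: [3.141, 0.001, -0.209]
force: [0.6, -0.4, -0.7]
grip_width: 0.0378
grip_force: 0.0
```

Request:
send_rows --motion '[[[0.15, 1, 0], [0, 0, 0], -0.2], [[0.15, 1, 0], [0, 0, 0], -0.2], [[0.15, 1, 0], [0, 0, 0], -0.2], [[0.15, 1, 0], [0, 0, 0], -0.2], [[0.15, 1, 0], [0, 0, 0], -0.2], [[0.15, 1, 0], [0, 0, 0], -0.2], [[0.15, 1, 0], [0, 0, 0], -0.2], [[0.15, 1, 0], [0, 0, 0], -0.2], [[0.15, 1, 0], [0, 0, 0], -0.2], [[0.15, 1, 0], [0, 0, 0], -0.2], [[0.1, 1, 0], [0, 0, 0], -0.2], [[0, 1, 0], [0, 0, 0], -0.2]]'

```text
time_s: 16.0
ee_pos: [0.5457, -0.1768, 0.3045]
eef_rot: [-3.142, 0.001, -0.209]
force: [1.3, -1.1, 0.3]
grip_width: 0.0377
grip_force: 0.0
```

```bash
python3 - <<'E'
from station import *; from h import *
o=get_obs();print(o["ee_pos"]);print(go(o,.5277,-.2616,.168,-.21))
W=cloud(camera("scene")).reshape(-1,3);r=rk(W)
q=W[(W[:,2]>.12)&(abs(r[:,0]-.03)<.035)&(abs(r[:,1]-.03)<.035)];print("in bay3",len(q),q[:,2].max(),q[q[:,2]>.18].mean(0),q[q[:,2]<.15].mean(0))
E
```

```text
[ 0.54568707 -0.17681026  0.30447061]
(array([0.  , 2.89, 5.18]), array([-0.  ,  0.01,  0.01]))
in bay3 521 0.22345261224082896 [0.60086429 0.28400924 0.20734294] [0.6003591  0.28404216 0.13521694]
```

Request:
send_rows --motion '[[[0, 1, 0], [0, 0, 0], -0.2], [[0, 1, 0], [0, 0, 0], -0.2], [[0, 0.9, 0.2], [0, 0, 0], -0.2], [[0, 0, 1], [0, 0, 0], -0.2], [[0, 0, 1], [0, 0, 0], -0.2], [[0, 0, 1], [0, 0, 0], -0.2], [[0, 0, 1], [0, 0, 0], -0.2], [[0, 0, 0.7], [0, 0, 0], -0.2], [[0, 0, 0.2], [0, 0, 0], -0.2], [[0, 0, 0], [0, 0, 0], -0.2]]'

```text
time_s: 17.05
ee_pos: [0.5281, -0.2601, 0.1519]
eef_rot: [-3.141, 0.001, -0.209]
force: [-0.2, 0.4, -0.0]
grip_width: 0.0377
grip_force: 0.0
```

Request:
send_rows --motion '[[[0, 0, 0], [0, 0, 0], -1], [[0, 0, 0], [0, 0, 0], -1], [[0, 0, 0], [0, 0, 0], -1], [[0, 0, 0], [0, 0, 0], -1], [[0, 0, 0], [0, 0, 0], -1], [[0, 0, 0], [0, 0, 0], -1]]'

```text
time_s: 17.65
ee_pos: [0.5289, -0.2603, 0.1528]
eef_rot: [3.141, -0.001, -0.209]
force: [-0.3, -0.4, 3.4]
grip_width: 0.0096
grip_force: 40.0
```

Request:
send_rows --motion '[[[0, 0, -0.4], [0, 0, 0], -1], [[0, 0, -1], [0, 0, 0], -1], [[0, 0, -1], [0, 0, 0], -1], [[0, 0, -1], [0, 0, 0], -1], [[0, 0, -1], [0, 0, 0], -1], [[-0.4, -0.7, -0.2], [0, 0, 0], -1], [[-0.4, -1, 0], [0, 0, 0], -1], [[-0.4, -1, 0], [0, 0, 0], -1], [[-0.3, -1, 0], [0, 0, 0], -1], [[0, -1, 0], [0, 0, 0], -1], [[0, -1, 0], [0, 0, 0], -1], [[0, -1, 0], [0, 0, 0], -1]]'

```text
time_s: 18.85
ee_pos: [0.5263, -0.0529, 0.2912]
eef_rot: [-3.141, -0.0, -0.209]
force: [-0.7, 0.7, -0.4]
grip_width: 0.0094
grip_force: 40.0
```

Request:
send_rows --motion '[[[0, -1, 0], [0, 0, 0], -1], [[0, -1, 0], [0, 0, 0], -1], [[0, -1, 0], [0, 0, 0], -1], [[0, -1, 0], [0, 0, 0], -1], [[0, -1, 0], [0, 0, 0], -1], [[0, -1, 0], [0, 0, 0], -1], [[0, -1, 0], [0, 0, 0], -1], [[0, -1, 0], [0, 0, 0], -1], [[0, -1, 0], [0, 0, 0], -1], [[0, -0.9, 0], [0, 0, 0], -1], [[0, 0, 0], [0, 0, 0], -1], [[0, 0, 0], [0, 0, 0], -1]]'

```text
time_s: 20.05
ee_pos: [0.5878, 0.2365, 0.2905]
eef_rot: [3.141, 0.0, -0.208]
force: [0.2, 0.2, -1.2]
grip_width: 0.0094
grip_force: 40.0
```

```bash
python3 chk.py .03 -.0225 .205
```

```text
[0.58777125 0.2365143  0.29047212] [ 3.14125416e+00  3.05284037e-04 -2.07969019e-01] 20.05
target [0.58897231 0.23539203] (array([0.05, 0.03, 3.48]), array([0.  , 0.  , 0.02]))
top 28
scene 603
lo 319 axis at [0.5851 0.2347] z 0.18 off tcp [-0.0027 -0.0018]
hi 312 axis at [0.5853 0.2354] z 0.238 off tcp [-0.0025 -0.0012]
```

Request:
send_rows --motion '[[[0.11, -0.03, 0], [0, 0, 0], -1], [[0, 0, 0.5], [0, 0, 0], -1], [[0, 0, 0.5], [0, 0, 0], -1], [[0, 0, 0.5], [0, 0, 0], -1], [[0, 0, 0.5], [0, 0, 0], -1], [[0, 0, 0.5], [0, 0, 0], -1], [[0, 0, 0.5], [0, 0, 0], -1], [[0, 0, 0.4], [0, 0, 0], -1], [[0, 0, 0], [0, 0, 0], -1]]'

```text
time_s: 21.05
ee_pos: [0.5913, 0.236, 0.1875]
eef_rot: [3.141, 0.001, -0.209]
force: [0.3, -0.1, -0.4]
grip_width: 0.0095
grip_force: 40.0
```

Request:
send_rows --motion '[[[0, 0, 0], [0, 0, 0], -0.4], [[0, 0, 0], [0, 0, 0], -0.4], [[0, 0, 0], [0, 0, 0], -0.4], [[0, 0, -0.5], [0, 0, 0], -0.4], [[0, 0, -1], [0, 0, 0], -0.4], [[0, 0, -1], [0, 0, 0], -0.4], [[0, 0, -1], [0, 0, 0], -0.3], [[0, 0.5, -0.3], [0, 0, 0], -0.2], [[0, 1, 0], [0, 0, 0], -0.2], [[0, 1, 0], [0, 0, 0], -0.2], [[0, 1, 0], [0, 0, 0], -0.2], [[0, 1, 0], [0, 0, 0], -0.2]]'

```text
time_s: 22.25
ee_pos: [0.5626, 0.1027, 0.3016]
eef_rot: [3.141, 0.001, -0.209]
force: [1.2, -0.5, -0.7]
grip_width: 0.0376
grip_force: 0.0
```

```bash
python3 - <<'E'
from station import *; from h import *
o=get_obs();print(o["ee_pos"]);print(go(o,.5198,-.3219,.170,-.21))
W=cloud(camera("scene")).reshape(-1,3);r=rk(W)
for y in(.0315,-.0225):
    q=W[(W[:,2]>.12)&(abs(r[:,0]-.03)<.03)&(abs(r[:,1]-y)<.025)];print("bay",len(q),q[:,2].max(),q[q[:,2]>.18].mean(0),q[q[:,2]<.15].mean(0))
E
```

```text
[0.56257762 0.1026645  0.30155936]
(array([ 1.56, 14.14,  5.02]), array([0.  , 0.01, 0.01]))
bay 517 0.22320333263981337 [0.60059219 0.28400758 0.20711586] [0.60025646 0.28413861 0.13514983]
bay 459 0.22230728875992256 [0.59560226 0.23137385 0.20647023] [0.59481119 0.23170155 0.13578233]
```

Request:
send_rows --motion '[[[0.13, 1, 0], [0, 0, 0], -0.2], [[0.13, 1, 0], [0, 0, 0], -0.2], [[0.13, 1, 0], [0, 0, 0], -0.2], [[0.13, 1, 0], [0, 0, 0], -0.2], [[0.13, 1, 0], [0, 0, 0], -0.2], [[0.13, 1, 0], [0, 0, 0], -0.2], [[0.13, 1, 0], [0, 0, 0], -0.2], [[0.13, 1, 0], [0, 0, 0], -0.2], [[0.13, 1, 0], [0, 0, 0], -0.2], [[0.13, 1, 0], [0, 0, 0], -0.2], [[0.13, 1, 0], [0, 0, 0], -0.2], [[0.13, 1, 0], [0, 0, 0], -0.2]]'

```text
time_s: 23.5
ee_pos: [0.5337, -0.2589, 0.3017]
eef_rot: [-3.141, 0.001, -0.209]
force: [0.6, -0.1, 0.5]
grip_width: 0.0376
grip_force: 0.0
```

Request:
send_rows --motion '[[[0, 1, 0], [0, 0, 0], -0.2], [[0, 1, 0], [0, 0, 0], -0.2], [[0, 0.15, 0.4], [0, 0, 0], -0.2], [[0, 0, 1], [0, 0, 0], -0.2], [[0, 0, 1], [0, 0, 0], -0.2], [[0, 0, 1], [0, 0, 0], -0.2], [[0, 0, 1], [0, 0, 0], -0.2], [[0, 0, 0.6], [0, 0, 0], -0.2], [[0, 0, 0], [0, 0, 0], -0.2], [[0, 0, 0], [0, 0, 0], -0.2]]'

```text
time_s: 24.5
ee_pos: [0.5211, -0.3201, 0.1526]
eef_rot: [-3.142, 0.0, -0.209]
force: [-0.6, 0.8, 0.5]
grip_width: 0.0376
grip_force: 0.0
```

Request:
send_rows --motion '[[[0, 0, 0], [0, 0, 0], -1], [[0, 0, 0], [0, 0, 0], -1], [[0, 0, 0], [0, 0, 0], -1], [[0, 0, 0], [0, 0, 0], -1], [[0, 0, 0], [0, 0, 0], -1], [[0, 0, 0], [0, 0, 0], -1]]'

```text
time_s: 25.1
ee_pos: [0.5213, -0.3207, 0.1527]
eef_rot: [3.141, -0.001, -0.209]
force: [-1.2, 0.0, 3.1]
grip_width: 0.0099
grip_force: 39.9
```

Request:
send_rows --motion '[[[0, 0, -0.4], [0, 0, 0], -1], [[0, 0, -1], [0, 0, 0], -1], [[0, 0, -1], [0, 0, 0], -1], [[0, 0, -1], [0, 0, 0], -1], [[0, 0, -1], [0, 0, 0], -1], [[-0.4, -0.8, -0.2], [0, 0, 0], -1], [[-0.4, -1, 0], [0, 0, 0], -1], [[-0.4, -1, 0], [0, 0, 0], -1], [[-0.2, -1, 0], [0, 0, 0], -1], [[0, -1, 0], [0, 0, 0], -1], [[0, -1, 0], [0, 0, 0], -1], [[0, -1, 0], [0, 0, 0], -1]]'

```text
time_s: 26.3
ee_pos: [0.5223, -0.1109, 0.2912]
eef_rot: [-3.141, -0.0, -0.209]
force: [-0.4, -0.1, -0.5]
grip_width: 0.0095
grip_force: 39.9
```

Request:
send_rows --motion '[[[0, -1, 0], [0, 0, 0], -1], [[0, -1, 0], [0, 0, 0], -1], [[0, -1, 0], [0, 0, 0], -1], [[0, -1, 0], [0, 0, 0], -1], [[0, -1, 0], [0, 0, 0], -1], [[0, -1, 0], [0, 0, 0], -1], [[0, -1, 0], [0, 0, 0], -1], [[0, -1, 0], [0, 0, 0], -1], [[0, -1, 0], [0, 0, 0], -1], [[0, -1, 0], [0, 0, 0], -1], [[0, 0, 0], [0, 0, 0], -1], [[0, 0, 0], [0, 0, 0], -1]]'

```text
time_s: 27.5
ee_pos: [0.5844, 0.1815, 0.2906]
eef_rot: [3.141, 0.0, -0.208]
force: [-1.1, -1.0, 0.1]
grip_width: 0.0094
grip_force: 39.9
```

```bash
python3 chk.py .03 -.0765 .205
```

```text
[0.58438082 0.18148939 0.29059517] [ 3.14139952e+00  1.72754976e-04 -2.07777984e-01] 27.5
target [0.58372639 0.18164744] (array([-0.02, -0.  ,  3.49]), array([0.  , 0.  , 0.02]))
top 9
scene 579
lo 289 axis at [0.5819 0.1799] z 0.181 off tcp [-0.0025 -0.0016]
hi 299 axis at [0.582  0.1806] z 0.237 off tcp [-0.0024 -0.0009]
```

Request:
send_rows --motion '[[[0.05, -0.05, 0], [0, 0, 0], -1], [[0, 0, 0.5], [0, 0, 0], -1], [[0, 0, 0.5], [0, 0, 0], -1], [[0, 0, 0.5], [0, 0, 0], -1], [[0, 0, 0.5], [0, 0, 0], -1], [[0, 0, 0.5], [0, 0, 0], -1], [[0, 0, 0.5], [0, 0, 0], -1], [[0, 0, 0.4], [0, 0, 0], -1], [[0, 0, 0], [0, 0, 0], -1]]'

```text
time_s: 28.5
ee_pos: [0.5862, 0.1819, 0.1875]
eef_rot: [3.141, 0.001, -0.209]
force: [-0.5, 0.4, 0.1]
grip_width: 0.0096
grip_force: 40.0
```

Request:
send_rows --motion '[[[0, 0, 0], [0, 0, 0], -0.4], [[0, 0, 0], [0, 0, 0], -0.4], [[0, 0, 0], [0, 0, 0], -0.4], [[0, 0, -0.5], [0, 0, 0], -0.4], [[0, 0, -1], [0, 0, 0], -0.4], [[0, 0, -1], [0, 0, 0], -0.4], [[0, 0, -1], [0, 0, 0], -0.3], [[0, 0.5, -0.3], [0, 0, 0], -0.2], [[0, 1, 0], [0, 0, 0], -0.2], [[0, 1, 0], [0, 0, 0], -0.2], [[0, 1, 0], [0, 0, 0], -0.2], [[0, 1, 0], [0, 0, 0], -0.2]]'

```text
time_s: 29.7
ee_pos: [0.5575, 0.0486, 0.3016]
eef_rot: [3.141, 0.001, -0.209]
force: [-0.7, -0.4, -0.4]
grip_width: 0.0377
grip_force: 0.0
```

```bash
python3 - <<'E'
from station import *; from h import *
o=get_obs();print(o["ee_pos"]);print(go(o,.5087,-.3793,.170,-.21))
W=cloud(camera("scene")).reshape(-1,3);r=rk(W)
for y in(.0315,-.0225,-.0765):
    q=W[(W[:,2]>.12)&(abs(r[:,0]-.03)<.03)&(abs(r[:,1]-y)<.025)];print("bay",len(q),q[:,2].max(),q[q[:,2]>.18].mean(0),q[q[:,2]<.15].mean(0))
E
```

```text
[0.55753139 0.04855986 0.30158323]
(array([ 1.38, 14.29,  5.02]), array([0.  , 0.01, 0.01]))
bay 519 0.2226414502726223 [0.6005119  0.28406556 0.20666154] [0.60021932 0.28422034 0.13484418]
bay 465 0.22070436751180092 [0.59543093 0.23167211 0.20634103] [0.59486844 0.23158049 0.13499215]
bay 521 0.22595763744139116 [0.59159889 0.17833803 0.2077831 ] [0.59046652 0.17874002 0.13542747]
```

Request:
send_rows --motion '[[[0.11, 1, 0], [0, 0, 0], -0.2], [[0.11, 1, 0], [0, 0, 0], -0.2], [[0.11, 1, 0], [0, 0, 0], -0.2], [[0.11, 1, 0], [0, 0, 0], -0.2], [[0.11, 1, 0], [0, 0, 0], -0.2], [[0.11, 1, 0], [0, 0, 0], -0.2], [[0.11, 1, 0], [0, 0, 0], -0.2], [[0.11, 1, 0], [0, 0, 0], -0.2], [[0.11, 1, 0], [0, 0, 0], -0.2], [[0.11, 1, 0], [0, 0, 0], -0.2], [[0.11, 1, 0], [0, 0, 0], -0.2], [[0.11, 1, 0], [0, 0, 0], -0.2]]'

```text
time_s: 30.95
ee_pos: [0.5216, -0.3115, 0.3016]
eef_rot: [-3.141, 0.001, -0.209]
force: [0.7, 0.8, 0.3]
grip_width: 0.0375
grip_force: 0.0
```

Request:
send_rows --motion '[[[0, 1, 0], [0, 0, 0], -0.2], [[0, 1, 0], [0, 0, 0], -0.2], [[0, 0.3, 0.4], [0, 0, 0], -0.2], [[0, 0, 1], [0, 0, 0], -0.2], [[0, 0, 1], [0, 0, 0], -0.2], [[0, 0, 1], [0, 0, 0], -0.2], [[0, 0, 1], [0, 0, 0], -0.2], [[0, 0, 0.6], [0, 0, 0], -0.2], [[0, 0, 0], [0, 0, 0], -0.2], [[0, 0, 0], [0, 0, 0], -0.2]]'

```text
time_s: 31.95
ee_pos: [0.5081, -0.3773, 0.1526]
eef_rot: [-3.141, 0.0, -0.209]
force: [0.8, 0.0, 0.2]
grip_width: 0.038
grip_force: 0.0
```

Request:
send_rows --motion '[[[0, 0, 0], [0, 0, 0], -1], [[0, 0, 0], [0, 0, 0], -1], [[0, 0, 0], [0, 0, 0], -1], [[0, 0, 0], [0, 0, 0], -1], [[0, 0, 0], [0, 0, 0], -1], [[0, 0, 0], [0, 0, 0], -1]]'

```text
time_s: 32.55
ee_pos: [0.5083, -0.3776, 0.1526]
eef_rot: [3.141, -0.0, -0.209]
force: [-1.0, -0.1, 1.7]
grip_width: 0.0062
grip_force: 40.0
```

Request:
send_rows --motion '[[[0, 0, -0.4], [0, 0, 0], -1], [[0, 0, -1], [0, 0, 0], -1], [[0, 0, -1], [0, 0, 0], -1], [[0, 0, -1], [0, 0, 0], -1], [[0, 0, -1], [0, 0, 0], -1], [[-0.4, -0.9, -0.2], [0, 0, 0], -1], [[-0.4, -1, 0], [0, 0, 0], -1], [[-0.4, -1, 0], [0, 0, 0], -1], [[0, -1, 0], [0, 0, 0], -1], [[0, -1, 0], [0, 0, 0], -1], [[0, -1, 0], [0, 0, 0], -1], [[0, -1, 0], [0, 0, 0], -1]]'

```text
time_s: 33.75
ee_pos: [0.5159, -0.1663, 0.2913]
eef_rot: [3.141, -0.001, -0.209]
force: [1.1, -0.6, -1.2]
grip_width: 0.0064
grip_force: 39.9
```

Request:
send_rows --motion '[[[0, -1, 0], [0, 0, 0], -1], [[0, -1, 0], [0, 0, 0], -1], [[0, -1, 0], [0, 0, 0], -1], [[0, -1, 0], [0, 0, 0], -1], [[0, -1, 0], [0, 0, 0], -1], [[0, -1, 0], [0, 0, 0], -1], [[0, -1, 0], [0, 0, 0], -1], [[0, -1, 0], [0, 0, 0], -1], [[0, -1, 0], [0, 0, 0], -1], [[0, -1, 0], [0, 0, 0], -1], [[0, 0, 0], [0, 0, 0], -1], [[0, 0, 0], [0, 0, 0], -1]]'

```text
time_s: 34.95
ee_pos: [0.5779, 0.126, 0.2907]
eef_rot: [3.141, -0.0, -0.208]
force: [-0.1, -0.7, 0.0]
grip_width: 0.0064
grip_force: 39.9
```

```bash
python3 chk.py .03 -.1305 .205
```

```text
[0.57793723 0.12598908 0.29073453] [ 3.14144966e+00 -1.11952918e-04 -2.07843558e-01] 34.95
target [0.57848048 0.12790286] (array([ 0.  , -0.07,  3.49]), array([ 0.  , -0.  ,  0.02]))
top 22
scene 549
lo 267 axis at [0.5773 0.1248] z 0.183 off tcp [-0.0006 -0.0012]
hi 304 axis at [0.5774 0.1252] z 0.238 off tcp [-0.0006 -0.0008]
```

Request:
send_rows --motion '[[[0.02, -0.1, 0], [0, 0, 0], -1], [[0, 0, 0.5], [0, 0, 0], -1], [[0, 0, 0.5], [0, 0, 0], -1], [[0, 0, 0.5], [0, 0, 0], -1], [[0, 0, 0.5], [0, 0, 0], -1], [[0, 0, 0.5], [0, 0, 0], -1], [[0, 0, 0.5], [0, 0, 0], -1], [[0, 0, 0.4], [0, 0, 0], -1], [[0, 0, 0], [0, 0, 0], -1]]'

```text
time_s: 35.95
ee_pos: [0.5791, 0.1283, 0.1875]
eef_rot: [3.141, 0.001, -0.209]
force: [-0.6, -1.0, -1.0]
grip_width: 0.0066
grip_force: 40.0
```

Request:
send_rows --motion '[[[0, 0, 0], [0, 0, 0], -0.4], [[0, 0, 0], [0, 0, 0], -0.4], [[0, 0, 0], [0, 0, 0], -0.4], [[0, 0, -0.5], [0, 0, 0], -0.4], [[0, 0, -1], [0, 0, 0], -0.4], [[0, 0, -1], [0, 0, 0], -0.4], [[0, 0, -1], [0, 0, 0], -0.3], [[0, 0, -0.5], [0, 0, 0], -0.2], [[-1, 0, 0], [0, 0, 0], -0.2], [[-1, 0, 0], [0, 0, 0], -0.2], [[-0.6, -0.5, 0], [0, 0, -0.46], -0.2], [[0, -1, 0], [0, 0, -0.46], -0.2]]'

```text
time_s: 37.15
ee_pos: [0.5094, 0.1891, 0.31]
eef_rot: [-3.141, -0.002, -0.097]
force: [1.1, 0.2, 0.8]
grip_width: 0.0376
grip_force: 0.0
```

```bash
python3 - <<'E'
from station import *; from h import *
o=get_obs();print(o["ee_pos"],o["eef_rot"]);print(go(o,*wr(-.0476,.0337),.190,yaw))
c=camera("scene");W=cloud(c).reshape(-1,3);r=rk(W)
for y in(.0315,-.0225,-.0765,-.1305):
    q=W[(W[:,2]>.12)&(abs(r[:,0]-.03)<.03)&(abs(r[:,1]-y)<.025)];print("bay",len(q),q[:,2].max(),q[q[:,2]>.18].mean(0),q[q[:,2]<.15].mean(0))
q=W[(W[:,2]>.15)&(W[:,2]<.215)&(abs(r[:,0]+.05)<.03)&(abs(r[:,1]-.035)<.03)];print("handle",len(q),q.mean(0))
cv2.imwrite("pics/s2.png",cv2.resize(c["pixels"][165:345,340:620,::-1],None,fx=2.8,fy=2.8,interpolation=2))
E
```

```text
[0.50943115 0.18912389 0.31001373] [-3.14075148e+00 -2.26185843e-03 -9.73222829e-02]
(array([-0.1 , -3.67,  4.63]), array([-0.01, -0.02, -0.  ]))
bay 516 0.2232554028441404 [0.60082207 0.28394324 0.20702976] [0.60018758 0.28407573 0.13522555]
bay 463 0.22060219280603655 [0.59561111 0.23159327 0.20662918] [0.59468113 0.23181003 0.1351226 ]
bay 523 0.22603878467416566 [0.59214073 0.17824447 0.20747749] [0.59050703 0.17886169 0.13473445]
bay 445 0.2260698627336105 [0.58726342 0.12534617 0.20813824] [0.58534363 0.12609687 0.1351778 ]
handle 240 [0.51844505 0.29732216 0.18273985]
```

View pics/s2.png

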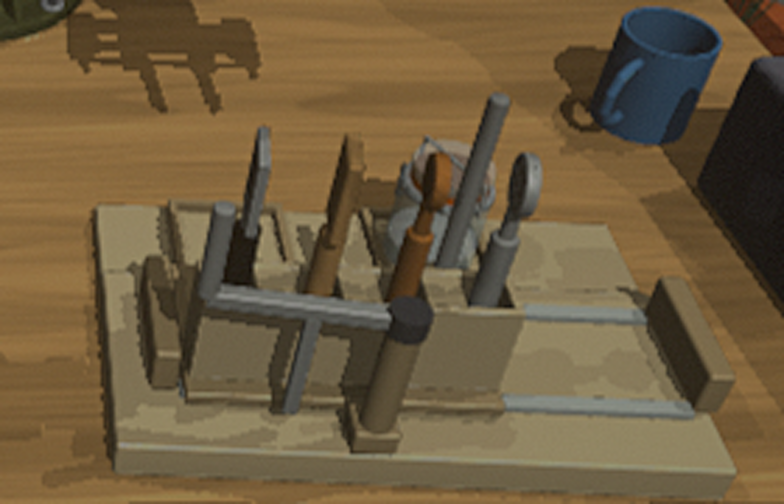

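The crop shows all four utensils standing in the bays, with heads at (262,150), (350,155), (436,175) and (525,185). The carriage is against the -y stop. Next I push it home.

Request:
send_rows --motion '[[[-0.1, -1, 0], [0, 0, 0], -0.2], [[0, -1, 0], [0, 0, 0], -0.2], [[0, -1, 0], [0, 0, 0], -0.2], [[0, -0.6, 0], [0, 0, 0], -0.2], [[0, 0, 0.6], [0, 0, 0], -0.2], [[0, 0, 1], [0, 0, 0], -0.2], [[0, 0, 1], [0, 0, 0], -0.2], [[0, 0, 1], [0, 0, 0], -0.2], [[0, 0, 1], [0, 0, 0], -0.2], [[0, 0, 0], [0, 0, 0], -1], [[0, 0, 0], [0, 0, 0], -1], [[0, 0, 0], [0, 0, 0], -1]]' --squeeze 30

```text
time_s: 38.4
ee_pos: [0.519, 0.2973, 0.1724]
eef_rot: [-3.14, -0.002, -0.099]
force: [0.0, 2.3, 0.7]
grip_width: 0.0173
grip_force: 1.8
```

Request:
send_rows --motion '[[[0, 0, 0], [0, 0, 0], -1], [[0, 0, 0], [0, 0, 0], -1], [[0, 0, 0], [0, 0, 0], -1], [[0, -0.2, 0], [0, 0, 0], -1], [[0, -0.4, 0], [0, 0, 0], -1], [[0, -0.4, 0], [0, 0, 0], -1], [[0, -0.4, 0], [0, 0, 0], -1], [[0, -0.4, 0], [0, 0, 0], -1], [[0, -0.4, 0], [0, 0, 0], -1], [[0, -0.4, 0], [0, 0, 0], -1], [[0, -0.4, 0], [0, 0, 0], -1], [[0, -0.4, 0], [0, 0, 0], -1]]'

```text
time_s: 39.6
ee_pos: [0.5289, 0.3987, 0.1724]
eef_rot: [-3.141, -0.002, -0.099]
force: [0.3, -4.3, 8.0]
grip_width: 0.0131
grip_force: 30.0
```

Request:
send_rows --motion '[[[0, -0.3, 0], [0, 0, 0], -1], [[0, -0.3, 0], [0, 0, 0], -1], [[0, -0.2, 0], [0, 0, 0], -1], [[0, -0.1, 0], [0, 0, 0], -1], [[0, 0, 0], [0, 0, 0], -1]]'

```text
time_s: 40.1
ee_pos: [0.5316, 0.426, 0.1724]
eef_rot: [-3.14, -0.003, -0.098]
force: [1.5, 1.4, 6.2]
grip_width: 0.0129
grip_force: 30.0
```

Request:
send_rows --motion '[[[0, -0.08, 0], [0, 0, 0], -1], [[0, -0.08, 0], [0, 0, 0], -1], [[0, 0, 0], [0, 0, 0], -1]]'

```text
time_s: 40.4
ee_pos: [0.5318, 0.4269, 0.1722]
eef_rot: [3.136, -0.0, -0.1]
force: [-8.2, -24.1, 12.6]
grip_width: 0.013
grip_force: 30.0
```

Request:
send_rows --motion '[[[0, 0.12, 0], [0, 0, 0], -1], [[0, 0, 0], [0, 0, 0], -0.3], [[0, 0, 0], [0, 0, 0], -0.3], [[0, 0, 0], [0, 0, 0], -0.3], [[0, 0, -0.5], [0, 0, 0], -0.3], [[0, 0, -1], [0, 0, 0], -0.3], [[0, 0, -1], [0, 0, 0], -0.3], [[0, 0, -1], [0, 0, 0], -0.3], [[0, 0, -1], [0, 0, 0], -0.3], [[-0.8, 1, 0], [0, 0, 0], 0], [[-0.8, 1, 0], [0, 0, 0], 0.5], [[-0.6, 1, 0], [0, 0, 0], 1]]'

```text
time_s: 41.6
ee_pos: [0.4552, 0.3427, 0.3064]
eef_rot: [-3.141, -0.001, -0.098]
force: [1.2, 0.5, 0.6]
grip_width: 0.0533
grip_force: 0.0
```

Request:
send_rows --motion '[[[0, 1, 0], [0, 0, 0], 1], [[0, 1, 0], [0, 0, 0], 1], [[0, 1, 0], [0, 0, 0], 1], [[0, 1, 0], [0, 0, 0], 1], [[0, 1, 0], [0, 0, 0], 1], [[0, 1, 0], [0, 0, 0], 1], [[0, 1, 0], [0, 0, 0], 1], [[0, 1, 0], [0, 0, 0], 1], [[0, 1, 0], [0, 0, 0], 1], [[0, 1, 0], [0, 0, 0], 1], [[0, 1, 0], [0, 0, 0], 1], [[0, 1, 0], [0, 0, 0], 1]]'

```text
time_s: 42.8
ee_pos: [0.4209, -0.0159, 0.3067]
eef_rot: [3.142, -0.001, -0.098]
force: [1.4, 0.2, 0.2]
grip_width: 0.0938
grip_force: 0.0
```

```bash
python3 - <<'E'
from station import *; from h import *
o=get_obs();print(o["ee_pos"],o["eef_rot"],o["time_s"])
T=camera("top");S=camera("scene");Wc=camera("wrist")
np.savez("top2.npz",**T);np.savez("scene2.npz",**S);np.savez("wr2.npz",**Wc)
a=cv2.resize(S["pixels"][215:315,245:345,::-1],(400,400),interpolation=2)
b=cv2.resize(T["pixels"][225:295,310:380,::-1],(400,400),interpolation=2)
cv2.imwrite("pics/jar.png",np.hstack([a,b]));cv2.imwrite("pics/wr2.png",Wc["pixels"][:,:,::-1])
W=cloud(S).reshape(-1,3);r=rk(W)
q=W[(W[:,2]>.15)&(W[:,2]<.215)&(abs(r[:,0]+.05)<.03)&(abs(r[:,1]-.165)<.04)];print("handle",len(q),rk(q.mean(0)))
for k in range(4):
    y=.0315-.054*k+.1295
    q=W[(W[:,2]>.12)&(abs(r[:,0]-.03)<.03)&(abs(r[:,1]-y)<.025)];print("bay",len(q),q[:,2].max())
E
```

```text
[ 0.42091716 -0.01588113  0.30666238] [ 3.14152285e+00 -1.47987890e-03 -9.81282216e-02] 42.8
handle 243 [-0.04642336  0.1598746 ]
bay 606 0.22408298179128408
bay 532 0.22096163385595274
bay 631 0.22601535202838618
bay 567 0.22610505290406505
```

View pics/jar.png

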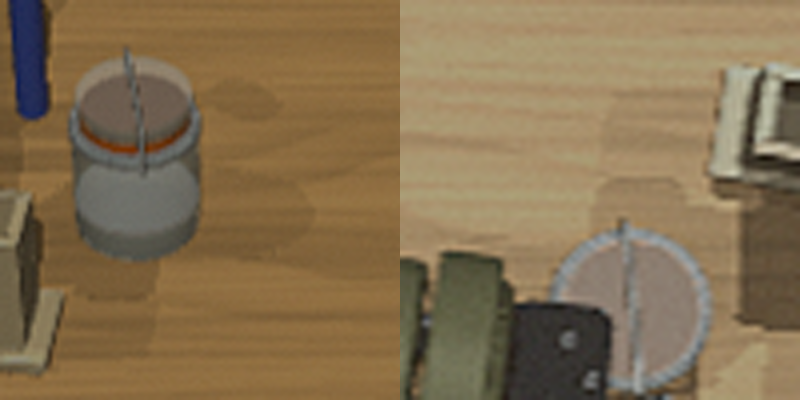

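View pics/wr2.png

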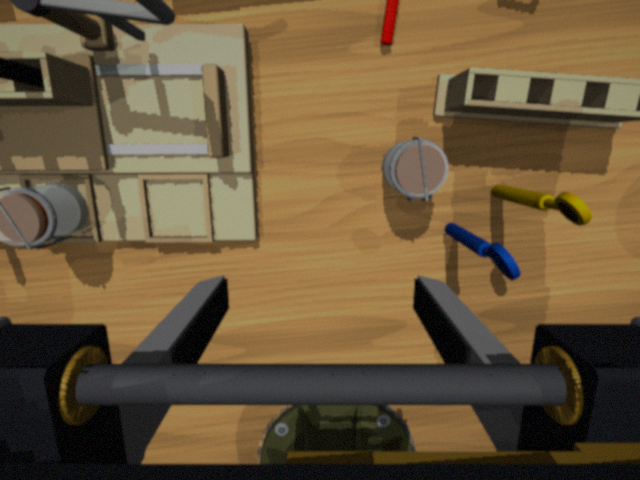

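The wrist view shows the loose jar at (417,169), its bail running from (418,137) to (425,200), that is, along world x. The empty jar place is at (177,208) and is free. I'll measure the jar from these views.

```bash
python3 - <<'E'
from h import *
from scipy.optimize import least_squares
f=lambda a:np.round(a,4)
cs={n:np.load(n+"2.npz") for n in("top","scene","wr")}
def ray(c,u,v,z):
    M=cv2.Rodrigues(c["rvec"])[0];o=-M.T@np.ravel(c["tvec"]);d=M.T@np.array([(u-c["cx"])/c["fx"],(v-c["cy"])/c["fy"],1]);return (o+d*(z-o[2])/d[2])[:2]
w=cs["wr"]
a,b=ray(w,418,138,.09),ray(w,425,198,.09);print("bail wrist",f(a),f(b),"ang",np.degrees(np.arctan2(*(a-b)[::-1])))
a,b=ray(cs["top"],310+70*(222)/400,225+70*222/400,.09),ray(cs["top"],310+70*240/400,225+70*388/400,.09);print("bail top",f(a),f(b),"ang",np.degrees(np.arctan2(*(a-b)[::-1])))
for n,c in cs.items():
    W=cloud(c).reshape(-1,3);near=np.hypot(W[:,0]-.505,W[:,1]+.112)<.07
    q=W[near&(W[:,2]>.084)&(W[:,2]<.098)];r=cv2.minEnclosingCircle((q[:,:2]*1000).astype(np.float32));print(n,len(q),"lid mean",f(q.mean(0)),r)
    k=W[near&(W[:,2]>.015)&(W[:,2]<.065)]
    if len(k)>30:
        s=least_squares(lambda p:np.hypot(*(k[:,:2]-p).T)-.033,[.505,-.112],loss="soft_l1",f_scale=.002);print("  body",len(k),f(s.x))
W=cloud(w).reshape(-1,3);r=rk(W)
m=(r[:,0]<-.07)&(r[:,0]>-.165)&(r[:,1]<-.04)&(r[:,1]>-.165)&(W[:,2]>.0245)&(W[:,2]<.032)
q=r[m];rr=cv2.minAreaRect((q*1000).astype(np.float32));print("lip",m.sum(),rr, f(np.percentile(q,[2,98],axis=0)))
E
```

```text
bail wrist [ 0.4929 -0.1298] [ 0.4274 -0.1351] ang 4.663979511705083
bail top [ 0.4917 -0.1286] [ 0.4255 -0.1363] ang 6.623927966679214
top 332 lid mean [ 0.4642 -0.1333  0.0876] ((462.9044189453125, -131.9712371826172), 28.43742561340332)
scene 420 lid mean [ 0.4646 -0.1323  0.0876] ((462.5346374511719, -130.45791625976562), 31.568178176879883)
  body 569 [ 0.5161 -0.1329]
wr 1967 lid mean [ 0.463  -0.132   0.0873] ((462.7924499511719, -131.8733367919922), 31.358684539794922)
  body 279 [ 0.4782 -0.0767]
lip 1345 ((-114.86602783203125, -102.55357360839844), (89.25148010253906, 87.60222625732422), 89.8018569946289) [[-0.1582 -0.1466]
 [-0.0711 -0.059 ]]
```

The jar was knocked to (0.463,-0.132) and is still upright, with its lid at 0.087. I'll go there with yaw 0.2 to stay clear of the yellow look-alike.

```bash
python3 - <<'E'
from station import *; from h import *
print(go(get_obs(),.4628,-.1318,.053,.2), wr(-.1149,-.1026))
E
```

```text
(array([0.59, 4.07, 9.08]), array([ 0.  , -0.01, -2.51])) [0.43697623 0.16974743]
```

Request:
send_rows --motion '[[[0, 0, 0], [0, 0, -0.84], 1], [[0, 0, 0], [0, 0, -0.83], 1], [[0, 0, 0], [0, 0, -0.83], 1], [[0.15, 1, 0], [0, 0, 0], 1], [[0.15, 1, 0], [0, 0, 0], 1], [[0.15, 1, 0], [0, 0, 0], 1], [[0.15, 1.0, 0], [0, 0, 0], 1], [[0, 0.07, 0.5], [0, 0, 0], 1], [[0, 0, 1], [0, 0, 0], 1], [[0, 0, 1], [0, 0, 0], 1], [[0, 0, 1], [0, 0, 0], 1], [[0, 0, 1], [0, 0, 0], 1]]'

```text
time_s: 44.15
ee_pos: [0.4637, -0.1299, 0.1699]
eef_rot: [3.141, -0.001, 0.203]
force: [1.1, -1.2, -0.9]
grip_width: 0.0937
grip_force: 0.0
```

```bash
python3 - <<'E'
from station import *; from h import *
o=get_obs();print(o["ee_pos"],o["eef_rot"])
W=cloud(camera("scene")).reshape(-1,3);q=W[(np.hypot(W[:,0]-.463,W[:,1]+.132)<.045)&(W[:,2]>.084)&(W[:,2]<.098)];c=None
if len(q)>20: print(len(q),q.mean(0),cv2.minEnclosingCircle((q[:,:2]*1000).astype(np.float32)))
print(go(o,.4628,-.1318,.053,.2))
E
```

```text
[ 0.46373169 -0.12987085  0.16992382] [ 3.14131176e+00 -7.98258468e-04  2.02516099e-01]
472 [ 0.46162103 -0.13395733  0.08769188] ((459.74713134765625, -133.22695922851562), 34.803672790527344)
(array([-0.04,  0.06,  4.53]), array([ 0.  , -0.01,  0.02]))
```

Request:
send_rows --motion '[[[-0.05, 0.06, 1], [0, 0, 0], 1], [[0, 0, 1], [0, 0, 0], 1], [[0, 0, 1], [0, 0, 0], 1], [[0, 0, 0.8], [0, 0, 0], 1], [[0, 0, 0.6], [0, 0, 0], 1], [[0, 0, 0.1], [0, 0, 0], 1], [[0, 0, 0], [0, 0, 0], -1], [[0, 0, 0], [0, 0, 0], -1], [[0, 0, 0], [0, 0, 0], -1], [[0, 0, 0], [0, 0, 0], -1], [[0, 0, 0], [0, 0, 0], -1], [[0, 0, 0], [0, 0, 0], -1]]' --squeeze 35

```text
time_s: 45.4
ee_pos: [0.4626, -0.1331, 0.0361]
eef_rot: [3.141, -0.001, 0.201]
force: [-0.3, 0.0, 6.6]
grip_width: 0.0648
grip_force: 35.0
```

Request:
send_rows --motion '[[[0, 0, -0.5], [0, 0, 0], -1], [[0, 0, -1], [0, 0, 0], -1], [[0, 0, -1], [0, 0, 0], -1], [[0, 0, -1], [0, 0, 0.4], -1], [[0, 0, -0.5], [0, 0, 0.4], -1], [[0, 0, 0], [0, 0, 0.4], -1], [[0, 0, 0], [0, 0, 0.45], -1], [[0, -0.5, 0], [0, 0, 0], -1], [[-0.1, -1, 0], [0, 0, 0], -1], [[-0.1, -1, 0], [0, 0, 0], -1], [[-0.1, -1, 0], [0, 0, 0], -1], [[-0.1, -1, 0], [0, 0, 0], -1]]'

```text
time_s: 46.6
ee_pos: [0.4488, 0.0039, 0.155]
eef_rot: [-3.141, 0.001, 0.005]
force: [1.6, 0.5, -5.2]
grip_width: 0.0651
grip_force: 35.0
```

Request:
send_rows --motion '[[[-0.1, -1, 0], [0, 0, 0], -1], [[-0.1, -1, 0], [0, 0, 0], -1], [[-0.1, -1, 0], [0, 0, 0], -1], [[-0.1, -1, 0], [0, 0, 0], -1], [[-0.05, -1, 0], [0, 0, 0], -1], [[0, -0.6, 0], [0, 0, 0], -1], [[0, 0, 0], [0, 0, 0], -1], [[0, 0, 0], [0, 0, 0], -1]]'

```text
time_s: 47.4
ee_pos: [0.4349, 0.1703, 0.155]
eef_rot: [3.141, 0.001, 0.006]
force: [1.1, 0.3, -5.9]
grip_width: 0.0651
grip_force: 35.0
```

```bash
python3 - <<'E'
from station import *; from h import *
from scipy.optimize import least_squares
o=get_obs();print(o["ee_pos"],o["eef_rot"]);print(go(o,.4370,.1697,.0751,0))
c0=o["ee_pos"][:2]
for n in("scene","top"):
    c=camera(n)
    W=cloud(c).reshape(-1,3);bz=o["ee_pos"][2]-.036
    k=W[(np.hypot(*(W[:,:2]-c0).T)<.05)&(W[:,2]>bz+.004)&(W[:,2]<bz+.03)]
    print(n,len(k),k[:,2].min() if len(k) else 0)
    if len(k)>20: print(least_squares(lambda p:np.hypot(*(k[:,:2]-p).T)-.033,c0,loss="soft_l1",f_scale=.002).x)
    if n=="scene": cv2.imwrite("pics/s3.png",cv2.resize(c["pixels"][130:330,330:620,::-1],None,fx=2.7,fy=2.7,interpolation=2))
E
```

```text
[0.43490952 0.17033245 0.15497389] [3.14122722e+00 9.76312611e-04 5.50532781e-03]
(array([0.07, 0.02, 3.3 ]), array([0.  , 0.01, 0.05]))
scene 354 0.12306910099401566
[0.42972671 0.17088035]
top 0 0
```

View pics/s3.png

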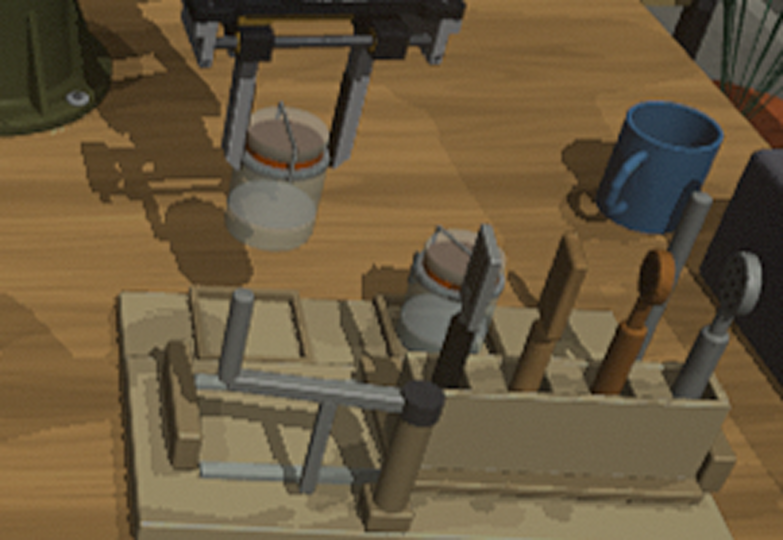

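```bash
python3 - <<'E'
from station import *; from h import *
from scipy.optimize import least_squares
o=get_obs();c0=o["ee_pos"][:2];bz=o["ee_pos"][2]-.036
for n in("scene","wrist"):
    W=cloud(camera(n)).reshape(-1,3);d=np.hypot(*(W[:,:2]-c0).T)
    k=W[(d<.036)&(W[:,2]>bz+.0845)&(W[:,2]<bz+.0895)];print(n,len(k),k.mean(0) if len(k) else 0)
    if len(k)>20:
        print(np.percentile(k,[1,99],axis=0).round(4))
W=cloud(np.load("scene0.npz")).reshape(-1,3)
# calibration of the same estimators on the stored jar-free case: jar at start, lid centre by top (.501,-.112)
k=W[(np.hypot(W[:,0]-.501,W[:,1]+.112)<.05)]
for lo,hi in((.004,.03),):
    q=k[(k[:,2]>lo)&(k[:,2]<hi)];print("start body",least_squares(lambda p:np.hypot(*(q[:,:2]-p).T)-.033,[.501,-.112],loss="soft_l1",f_scale=.002).x)
q=k[(k[:,2]>.0845)&(k[:,2]<.0895)];print("start lid",q.mean(0),np.percentile(q,[1,99],axis=0).round(4))
E
```

```text
scene 407 [0.43390902 0.169897   0.20623782]
[[0.4048 0.1427 0.2038]
 [0.4615 0.2025 0.2086]]
wrist 10989 [0.43567161 0.1697031  0.20617039]
[[0.4133 0.1401 0.2041]
 [0.4596 0.1985 0.2083]]
start body [ 0.4999896  -0.11443268]
start lid [ 0.50317783 -0.11422897  0.08739929] [[ 0.4735 -0.1412  0.0847]
 [ 0.5307 -0.0866  0.0894]]
```

Request:
send_rows --motion '[[[0.13, 0.03, 0], [0, 0, 0], -1], [[0, 0, 0.7], [0, 0, 0], -1], [[0, 0, 0.7], [0, 0, 0], -1], [[0, 0, 0.7], [0, 0, 0], -1], [[0, 0, 0.4], [0, 0, 0], -1], [[0, 0, 0.3], [0, 0, 0], -1], [[0, 0, 0.2], [0, 0, 0], -1], [[0, 0, 0.1], [0, 0, 0], -1], [[0, 0, 0.1], [0, 0, 0], -1], [[0, 0, 0], [0, 0, 0], -1]]'

```text
time_s: 48.6
ee_pos: [0.4395, 0.1692, 0.0594]
eef_rot: [-3.141, -0.0, 0.004]
force: [-1.0, 0.0, -4.5]
grip_width: 0.0647
grip_force: 35.0
```

Request:
send_rows --motion '[[[0, 0, 0.08], [0, 0, 0], -1], [[0, 0, 0], [0, 0, 0], -1]]'

```text
time_s: 48.8
ee_pos: [0.4395, 0.1692, 0.057]
eef_rot: [-3.142, -0.0, 0.004]
force: [0.4, -0.2, -5.5]
grip_width: 0.0658
grip_force: 35.0
```

Request:
send_rows --motion '[[[0, 0, 0], [0, 0, 0], 1], [[0, 0, 0], [0, 0, 0], 1], [[0, 0, 0], [0, 0, 0], 1], [[0, 0, 0], [0, 0, 0], 1], [[0, 0, -0.4], [0, 0, 0], 1], [[0, 0, -1], [0, 0, 0], 1], [[0, 0, -1], [0, 0, 0], 1], [[0, 0, -1], [0, 0, 0], 1], [[0, 0, -1], [0, 0, 0], 1], [[0, 0, -1], [0, 0, 0], 1], [[0, 0, -1], [0, 0, 0], 1], [[0, 0, -1], [0, 0, 0], 0]]'

```text
time_s: 50.0
ee_pos: [0.4391, 0.1691, 0.2813]
eef_rot: [-3.141, -0.001, 0.004]
force: [-0.3, -0.1, -0.6]
grip_width: 0.089
grip_force: 0.0
```

```bash
python3 - <<'E'
from station import *; from h import *
o=get_obs();print(o["ee_pos"],o["eef_rot"],o["time_s"])
for n in("scene","wrist"):
    W=cloud(camera(n)).reshape(-1,3);r=rk(W)-[-.1149,-.1026]
    k=(np.hypot(*r.T)<.05)&(W[:,2]>.1)&(W[:,2]<.12)
    print(n,k.sum(),W[k].mean(0),r[k].mean(0)); 
    if k.sum()>30:
        m=k&(abs(W[:,2]-np.median(W[k,2]))<.004)
        A=np.c_[W[m,:2],np.ones(m.sum())];print(" slope",np.linalg.lstsq(A,W[m,2],rcond=None)[0],np.median(W[m,2]),"ctr",np.percentile(r[m],[1,99],axis=0).mean(0))
S=cloud(camera("scene")).reshape(-1,3);r=rk(S)
q=S[(S[:,2]>.155)&(S[:,2]<.212)&(abs(r[:,0]-.074)<.03)&(abs(r[:,1]+.157)<.03)]
from scipy.optimize import least_squares
p=least_squares(lambda p:np.hypot(*(q[:,:2]-p).T)-.007,[.62,.097],loss="soft_l1",f_scale=.002).x
print("post",len(q),p,rk(p),q[:,2].max());print("go",go(o,p[0],p[1],.19,yaw))
E
```

```text
[0.43908626 0.16906949 0.28131008] [-3.14127841e+00 -9.75339580e-04  3.63636671e-03] 50.0
scene 475 [0.440015   0.1678107  0.10676943] [ 0.00321254 -0.00163236]
 slope [-0.0216454   0.00583302  0.11554588] 0.10704705557305434 ctr [ 0.00014683 -0.00111908]
wrist 2537 [0.43702515 0.16914626 0.10703581] [ 0.00010709 -0.00059357]
 slope [-0.00068545 -0.00051681  0.10743469] 0.10704786010853963 ctr [-0.00099739 -0.00065589]
post 244 [0.61739942 0.09825461] [ 0.07161509 -0.15622717] 0.21179471876046
go (array([6.14, 1.77, 3.68]), array([-0.  , -0.01,  0.84]))
```

```bash
python3 - <<'E'
from h import *
from scipy.optimize import least_squares
f=lambda a:np.round(a,4)
for n in("top0","top1","scene0","scene1","scene2"):
    W=cloud(np.load(n+".npz")).reshape(-1,3);r=rk(W)
    k=(abs(r[:,0]-.085)<.03)&(abs(r[:,1]+.04)<.03)&(W[:,2]>.1)&(W[:,2]<.16)
    top=k&(W[:,2]>.144);q=r[top];print(n,top.sum(),"zmax",f(W[k,2].max()),"ctr",f(np.percentile(q,[2,98],axis=0)) if len(q)>5 else "")
    # arm line
    a=(abs(r[:,0]-.08)<.03)&(r[:,1]<-.06)&(r[:,1]>-.14)&(W[:,2]>.13)&(W[:,2]<.15);q=r[a]
    if len(q)>10:
        s=np.polyfit(q[:,1],q[:,0],1);print("   arm x at y=-.156,-.036",f(np.polyval(s,[-.156,-.036])))
    t=(abs(r[:,0]-.075)<.02)&(abs(r[:,1]+.157)<.025)&(W[:,2]>.205)&(W[:,2]<.214);print("   post top",t.sum(),f(r[t].mean(0)))
E
```

```text
top0 153 zmax 0.1532 ctr [[ 0.0761 -0.0695]
 [ 0.0988 -0.0236]]
   arm x at y=-.156,-.036 [0.0709 0.0867]
   post top 35 [ 0.0716 -0.1546]
top1 151 zmax 0.1524 ctr [[ 0.0755 -0.0685]
 [ 0.0987 -0.0237]]
   arm x at y=-.156,-.036 [0.0706 0.0871]
   post top 36 [ 0.0715 -0.1545]
scene0 221 zmax 0.1513 ctr [[ 0.076  -0.0679]
 [ 0.101  -0.0264]]
   arm x at y=-.156,-.036 [0.0755 0.0908]
   post top 49 [ 0.0746 -0.1571]
scene1 222 zmax 0.1515 ctr [[ 0.076  -0.0677]
 [ 0.1011 -0.0264]]
   arm x at y=-.156,-.036 [0.0754 0.0908]
   post top 50 [ 0.0745 -0.157 ]
scene2 226 zmax 0.151 ctr [[ 0.0766 -0.0689]
 [ 0.1005 -0.0263]]
   arm x at y=-.156,-.036 [0.0752 0.0912]
   post top 50 [ 0.0747 -0.1572]
```

The jar is flat and centred in its place. Its lid is at 0.107, which is 0.020 + 0.087, within 1 to 3 mm of centre. Next I take the brace post.

Request:
send_rows --motion '[[[0, 0, 0], [0, 0, 0.84], -0.2], [[1, 0.3, 0], [0, 0, 0], -0.2], [[1, 0.3, 0], [0, 0, 0], -0.2], [[1, 0.3, 0], [0, 0, 0], -0.2], [[1, 0.3, 0], [0, 0, 0], -0.2], [[1, 0.3, 0], [0, 0, 0], -0.2], [[1, 0.25, 0], [0, 0, 0], -0.2], [[0.2, 0, 0.5], [0, 0, 0], -0.2], [[0, 0, 1], [0, 0, 0], -0.2], [[0, 0, 1], [0, 0, 0], -0.2], [[0, 0, 0.7], [0, 0, 0], -0.2], [[0, 0, 0.4], [0, 0, 0], -0.2]]'

```text
time_s: 51.35
ee_pos: [0.6179, 0.099, 0.1681]
eef_rot: [3.141, 0.004, -0.097]
force: [0.1, 0.7, 0.5]
grip_width: 0.0375
grip_force: 0.0
```

Request:
send_rows --motion '[[[0, 0, 0], [0, 0, 0], -1], [[0, 0, 0], [0, 0, 0], -1], [[0, 0, 0], [0, 0, 0], -1], [[0, 0, 0], [0, 0, 0], -1], [[0, 0, 0], [0, 0, 0], -1]]' --squeeze 15

```text
time_s: 51.85
ee_pos: [0.6197, 0.0976, 0.1722]
eef_rot: [3.14, -0.001, -0.098]
force: [-2.5, -6.9, 2.4]
grip_width: 0.0135
grip_force: 15.0
```

```bash
python3 - <<'E'
from station import *; from h import *
o=get_obs();print(o["ee_pos"],o["eef_rot"],o["grip_width"],rk(o["ee_pos"]),o["force"],o["qpos"])
E
```

```text
[0.61974196 0.09759981 0.17220647] [ 3.13988255e+00 -1.45901115e-03 -9.79283362e-02] 0.013480614186215488 [ 0.07401015 -0.15665131] [-2.46729093 -6.86149604  2.36590639] [ 0.09875565  0.47998041  1.29322612 -0.0020036   1.36728982  1.76788543]
```

Request:
send_rows --motion '[[[-0.47, -0.09, 0], [0, 0, 0], -1], [[-0.46, -0.15, 0], [0, 0, 0], -1], [[-0.44, -0.2, 0], [0, 0, 0], -1], [[-0.41, -0.25, 0], [0, 0, 0], -1], [[-0.38, -0.3, 0], [0, 0, 0], -1], [[0, 0, 0], [0, 0, 0], -1]]'

```text
time_s: 52.45
ee_pos: [0.5555, 0.1332, 0.172]
eef_rot: [3.137, 0.003, -0.097]
force: [-17.6, -15.9, 9.5]
grip_width: 0.0134
grip_force: 15.0
```

Request:
send_rows --motion '[[[-0.46, -0.35, 0], [0, 0, 0], -1], [[-0.29, -0.38, 0], [0, 0, 0], -1], [[-0.25, -0.41, 0], [0, 0, 0], -1], [[-0.2, -0.44, 0], [0, 0, 0], -1], [[0, 0, 0], [0, 0, 0], -1]]'

```text
time_s: 52.95
ee_pos: [0.5259, 0.1865, 0.1718]
eef_rot: [-3.141, 0.0, -0.096]
force: [-7.4, -1.3, 4.8]
grip_width: 0.013
grip_force: 15.0
```

Request:
send_rows --motion '[[[-0.15, -0.46, 0], [0, 0, 0], -1], [[-0.1, -0.47, 0], [0, 0, 0], -1], [[-0.03, -0.4, 0], [0, 0, 0], -1], [[0, 0, 0], [0, 0, 0], -1]]'

```text
time_s: 53.35
ee_pos: [0.5223, 0.2267, 0.1717]
eef_rot: [3.141, -0.001, -0.096]
force: [-3.4, -2.7, 6.5]
grip_width: 0.0138
grip_force: 15.0
```

```bash
python3 - <<'E'
from station import *; from h import *
o=get_obs();print(rk(o["ee_pos"]),o["force"])
E
```

```text
[-0.03549791 -0.03760398] [-3.44942078 -2.72511641  6.51123613]
```

Request:
send_rows --motion '[[[0, -0.12, 0], [0, 0, 0], -1], [[0, -0.08, 0], [0, 0, 0], -1], [[0, 0, 0], [0, 0, 0], -1]]'

```text
time_s: 53.65
ee_pos: [0.5225, 0.2287, 0.1715]
eef_rot: [3.135, 0.001, -0.098]
force: [-10.8, -29.3, 13.2]
grip_width: 0.017
grip_force: 15.0
```

Request:
send_rows --motion '[[[0, 0.1, 0], [0, 0, 0], -1], [[0, 0, 0], [0, 0, 0], -0.2], [[0, 0, 0], [0, 0, 0], -0.2], [[0, 0, 0], [0, 0, 0], -0.2], [[0, 0, -0.5], [0, 0, 0], -0.2], [[0, 0, -1], [0, 0, 0], -0.2], [[0, 0, -1], [0, 0, 0], -0.2], [[0, 0, -1], [0, 0, 0], -0.2], [[0, 0, -1], [0, 0, 0], -0.2], [[-1, 0.8, 0], [0, 0, 0], -0.2], [[-1, 0.8, 0], [0, 0, 0], -0.2], [[-1, 0.8, 0], [0, 0, 0], -0.2]]'

```text
time_s: 54.85
ee_pos: [0.4247, 0.1657, 0.3056]
eef_rot: [-3.141, 0.0, -0.096]
force: [0.8, -0.6, 1.2]
grip_width: 0.0376
grip_force: 0.0
```

```bash
python3 - <<'E'
from station import *; from h import *
o=get_obs();print(o["ee_pos"],o["force"],o["time_s"])
c=camera("scene");W=cloud(c).reshape(-1,3);r=rk(W)
t=(abs(r[:,0]+.035)<.03)&(abs(r[:,1]+.037)<.03)&(W[:,2]>.15)&(W[:,2]<.214);print("post",t.sum(),r[t].mean(0))
a=(r[:,0]>-.015)&(r[:,0]<.065)&(abs(r[:,1]+.037)<.025)&(W[:,2]>.13)&(W[:,2]<.15);print("arm",a.sum(),np.polyfit(r[a,0],r[a,1],1))
h=(W[:,2]>.15)&(W[:,2]<.215)&(abs(r[:,0]+.05)<.03)&(abs(r[:,1]-.165)<.04);print("handle",rk(W[h].mean(0)))
for k in range(4):
    y=.0315-.054*k+.1295
    q=W[(W[:,2]>.12)&(abs(r[:,0]-.03)<.03)&(abs(r[:,1]-y)<.025)];print("bay",len(q),q[:,2].max())
j=(np.hypot(r[:,0]+.1149,r[:,1]+.1026)<.04)&(W[:,2]>.1)&(W[:,2]<.12);print("jar",j.sum(),W[j,2].mean(),np.percentile(r[j],[1,99],axis=0).mean(0))
cv2.imwrite("pics/s4.png",cv2.resize(c["pixels"][150:350,330:620,::-1],None,fx=2.7,fy=2.7,interpolation=2))
E
```

```text
[0.42472468 0.16570932 0.30564145] [ 0.83924892 -0.55221108  1.23956954] 54.85
post 245 [-0.0282229  -0.03880932]
arm 264 [-0.00460316 -0.03922447]
handle [-0.04636292  0.15979888]
bay 603 0.22266399236427561
bay 533 0.22062938177166327
bay 643 0.22573499811906952
bay 581 0.22619690291964561
jar 470 0.1068150352692208 [-0.11381539 -0.10375278]
```

View pics/s4.png

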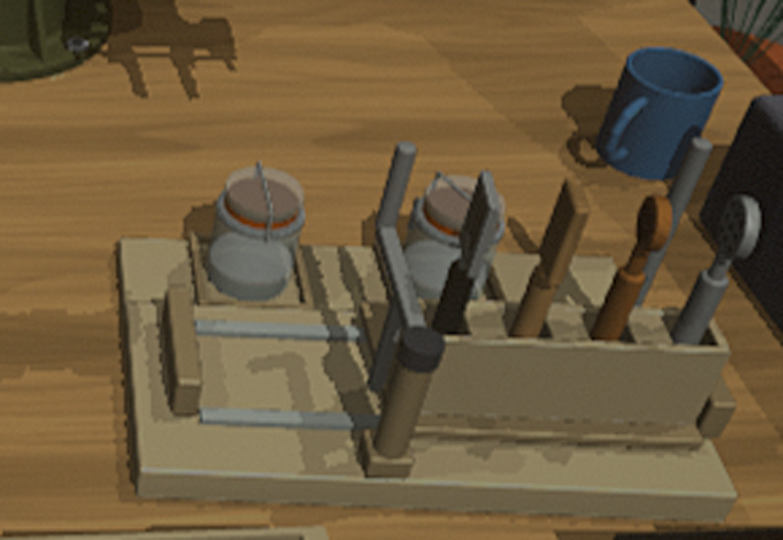

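The picture shows the brace out at (400,250), behind the home carriage. All four utensils are standing, the jar is in its place at (262,240), and the stored jar is untouched. The gripper is clear, so I'm handing in.

```bash
python3 -c "
from station import *
print(hand_in())"
```

```text
the job is handed in; nothing more can be done
None
```

I handed the job in at about 55 s of simulated time, but the judge gave no verdict back: by my last camera check, all four utensils stand in the caddy, the carriage is home, the brace is out in its end seat, and the jar sits flat in its place.

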